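# Unlock and open the power box's access panel

## Robot

A 7-joint arm with a two-finger parallel gripper is mounted at the origin on the work surface. World frame = base frame: x ahead of the robot, y to its left, z up, the work surface at z = 0. Lengths are in m, angles in rad, forces in N, time in s.
With the tool pointing down it reaches from about 0.425 to 0.875 m from the base axis. Payload 4.7 kg.
Tool frame: the origin (TCP) lies midway between the tips of the shut fingers; the grasp point (between the pads) lies 19 mm behind it; z points along the fingers, y is the direction in which the jaws open and shut (so a half turn about z gives the same grasp; the last joint's range is limited). The gripper opens to 87 mm and grips with 3 to 60 N. Pads are 19 mm wide; open, the fingers measure 117 mm over their backs; the gripper's body (75 mm by 190 mm) begins 51 mm behind the grasp point.
Start: joints at [1.201, 0.321, -0.07, 1.45, 0.023, 1.371, -0.057], TCP at [0.243, -0.603, 0.195] pointing down, gripper open.
Joint ranges: [-2.86, 2.86], [-0.3, 2.09], [-1.38, 1.24], [0.06, 2.45], [-1.56, 4.7], [0.09, 2.05], [-2.69, 2.69]. Speed limits (rad/s): [2.57, 2.57, 3.14, 3.14, 3.14, 3.14, 3.14].

## Interface

Orientations are given as a rotation vector (axis times angle).
In Python, from bench import monitor, eyes, order gives the robot as it stands. The module is installed in compiled form; this text tells all that it offers.
- The arm moves only by the shell command python3 -m pendant 'ROWS' [FORCE]. ROWS is JSON, a list of rows, each a list of 3 entries, a list of its own where there are three numbers: the turn, a rotation vector about the tool's x, y, z in degrees, then the shift along the tool's x, y, z in m, then the gripper command: -1 is fully open, 1 is shut, values between are in proportion. In form: [[[rx, ry, rz], [tx, ty, tz], hand], ...]. A call has 1 to 8 rows; each row shifts and turns the commanded pose from where the row before left it, along the tool's axes as they then stand; what a row does not reach is not made up. A row lasts 1/8 s, in which the tool goes at most 62.5 mm and 10.7 degrees, less where a joint would pass 70% of its speed; a pose out of reach is approached as far as the arm can. A call is refused whole if a number of a shift passes 0.0625 or a number of a turn 10.7, either way. A call with a gripper value outside its range is refused whole. The fingers move at their own pace and stop on an object; FORCE is the grip in N (left out, the last holds). Time passes only in rows, so rows that do not move let the fingers close. It gives the time, the measured TCP pose, the force and the opening at its end, in the units of the state.
- monitor.get_state(): the state, without advancing time (a new reading comes with each control period).
- eyes.get_image(name): name is "scene" or "top"; returns a dict with "color" (420x560x3 uint8, red, green, blue), "range_z" (420x560 float32, m along the optical axis (not along the pixel's ray), 0 where there is no reading), "fx", "fy", "cx", "cy" (pixels), "k1" (the pictures are not rectified: a ray, as slopes to the right and down, at radius r is drawn at 1 + k1 r^2 times it, then the intrinsics apply), "world_to_cam" (4x4, takes a point from world to camera coordinates). Camera axes: x right, y up, looking along -z (the intrinsics and any distortion apply to the point x, -y, -z); pixel columns grow to the right and rows downward; lengths in m; the calibration is good to about 2 mm. A picture is of the moment at which its call begins.
- order.close_job(): hands the job in, once; it reports no verdict.
The state is a dict: "time": time; "joint_positions": joint angles; "qd": joint speeds; "joint_torque": joint torques, N m; "position": TCP position; "tool_rot": TCP orientation; "ft_force": force on the tool from outside, world axes, zero at the start; "torque": the same for the moment, N m; "grip_width": opening from 0.0 (shut) to 1.0 (fully open).
Only numpy, scipy, OpenCV 4.12 (cv2) and the standard library are available. Lean on these libraries where they do the work, as an engineer would, in place of code of your own. Each camera call takes 0.05 s, during which the arm holds its last target.

## Task

Open up the grey power box on the bench: fit the loose cross-bar key over the latch stud on its panel and give the latch its full quarter turn anticlockwise (seen from above). Then lift the key off and stand it upright on the bench, let go of it, and only then swing the panel up by its handle until it stands about upright or further, and leave it open. Do not disturb the bottle, the round tank or the beaker.

Things in the scene. Friction and masses are not known exactly. Their poses are not given: they have to be found in the camera images.
- powerbox: Grey steel box fixed to the bench, 260 x 260 mm, 100 mm high; origin at the centre of its underside, z up, yaw within 0.35 rad of the robot's frame. On top lies an aluminium panel, 220 mm along the box's x, 200 mm along its y, 6 mm thick, its top face 106.5 mm above the bench, hinged along its edge on the box's -y side.
- panel (a joint): Panel hinge: 0 shut (flat), grows as the free edge (on the box's +y side) rises; 1.57 is upright, stop at 1.9 rad. A stiff hinge: it stays at any angle where it is left. Lifting it at the handle takes 4 to 8 N. The latch's cam truly holds it shut until the latch has turned about 1.0 rad.
- panel_hinge (a point): Middle of the panel's hinge line, 100.5 mm above the bench; its x axis is the hinge line (positive turn = opening), and its y axis points along the panel from the hinge to the free edge.
- panel_handle (a point): Centre of the panel's bow handle: a round dark steel bar, 10 mm thick, 80 mm long along the panel's x, its axis 35 mm above the panel's top face, 168 mm from the hinge line, 32 mm from the free edge and 45 mm to the panel's -x side. Axes as the panel's: z along the panel's outward normal.
- latch (a joint): Quarter-turn cam latch in the panel: 0 locked, 1.57 rad (stop) fully unlocked, growing anticlockwise seen from above. Starts between 0 and 0.12. Stays where it is left; turning takes about 0.06 N m. A key left wound hard against the stop binds on the stud and drags the panel up as it is pulled off; eased back by 0.1 to 0.2 rad (within the play) it slides off freely.
- latch_stud (a point): Top centre of the latch stud, a flat steel bar standing up from the panel in a 56 mm dark round plate (2 mm thick): 26 mm long, 8 mm wide, its rounded top 10 mm above that plate. It is 65 mm to the panel's +x side and 158 mm from the hinge line. Its x axis runs along the stud's 26 mm length and turns with the latch; at joint value 0 it points along the box's +y.
- key_center (a point): The loose steel key (about 0.16 kg), standing upright on the bench: point on its axis half-way up, 36 mm above its underside; z up, x along its cross bar. Foot: a block 44 mm (x) by 36 mm, 20 mm high; above it a stem 16 mm thick, then the cross bar. It fits the stud either way round. Fully fitted, its foot rests on the latch's round plate and key_center is 26 mm above latch_stud.
- key_bar (a point): Centre of the key's cross bar (the part to grip), 61 mm above the key's underside: 60 mm long (x), 10 mm wide (y), 22 mm high (50 to 72 mm above the underside).
- key_slot (a point): Centre of the key's underside, the mouth of its slot: 29 mm long (x), 11 mm wide (y), 14 mm deep, so 1.5 mm play a side on the latch stud and about 0.12 rad of turning play.
- bottle_center (a point): Amber bottle with a cap, 66 mm across, 150 mm high, loose; a bystander. Point on its axis half-way up.
- tank_center (a point): Black round tank with a stepped lid, 86 mm across, 104 mm high, loose; a bystander. Point on its axis half-way up.
- beaker_center (a point): Open steel beaker, 72 mm across, 85 mm high, loose; a bystander. Point on its axis half-way up.
Things that resemble listed ones, but are neither listed nor needed, are in the scene too. Leave any orange look-alike of the part that bears key_center alone.

How it is judged:
By the outcome, as a careful person would: the job done as asked, in the order asked, and still so for the second after the job is handed in, with the robot touching nothing.
It also fails if it takes over 70 s, if anything falls off the work surface, if the arm or the gripper's body presses on something with over 40 N, if the wrist force passes 120 N, or if a joint passes its speed limit or range.

## Working session

There is one attempt and no reset: what is moved stays moved. The work goes in short steps, Python scripts to look and compute and a shell command to move; the robot and the scene stay as the last step left them, time stands still between calls to the robot, and variables do not carry over. Pictures are saved under pics/ and viewed, and the job is handed in when it is done.

```bash
ls; mkdir -p pics; python3 - <<'E'
from bench import monitor, eyes, order
import cv2,numpy as np
s=monitor.get_state();print(s)
for n in("scene","top"):
    d=eyes.get_image(n);cv2.imwrite(f"pics/{n}0.png",d["color"][:,:,::-1])
    np.savez(f"{n}0.npz",**d)
    print(n,[d[k] for k in("fx","fy","cx","cy","k1")],d["world_to_cam"])
E
```

```text
pics
{'time': 0.0, 'joint_positions': array([ 1.2010925 ,  0.32180369, -0.07007727,  1.45168766,  0.02260657,
        1.37080019, -0.05687735]), 'qd': array([ 8.78410060e-04, -4.39022528e-04, -5.10852474e-04, -5.33368864e-04,
        5.81856368e-05, -9.36346527e-04, -2.70313511e-05]), 'joint_torque': array([-5.76020702e-04, -4.91286027e+01, -4.03909441e-01, -3.12529099e+01,
       -6.37792144e-02,  4.36710985e-02,  1.74448469e-04]), 'position': array([ 0.2431066 , -0.60216359,  0.1936677 ]), 'tool_rot': array([-3.08208966e+00, -5.98904222e-01,  7.38651186e-04]), 'ft_force': array([ 0.86851415, -0.76126606, -0.54297218]), 'torque': array([-0.01298125, -0.01596252,  0.01831377]), 'grip_width': 1.001304252364658}
scene [487.95870252805065, 487.95870252805065, 274.79607863356745, 210.1473950471672, -0.050236040913331496] [[-0.86770685  0.49678357  0.01705574  0.39748653]
 [-0.39445744 -0.70904667  0.58451359  0.13319963]
 [ 0.30247006  0.50045869  0.81120464 -1.30901423]
 [ 0.          0.          0.          1.        ]]
top [429.3076145980575, 429.3076145980575, 284.53983016578195, 206.89420445732964, -0.04541208783078309] [[ 0.02086404 -0.9996994  -0.0128767  -0.0152471 ]
 [ 0.98283157  0.018147    0.18361041 -0.49309478]
 [-0.18332155 -0.01648648  0.98291475 -0.87844561]
 [ 0.          0.          0.          1.        ]]
```

View pics/scene0.png

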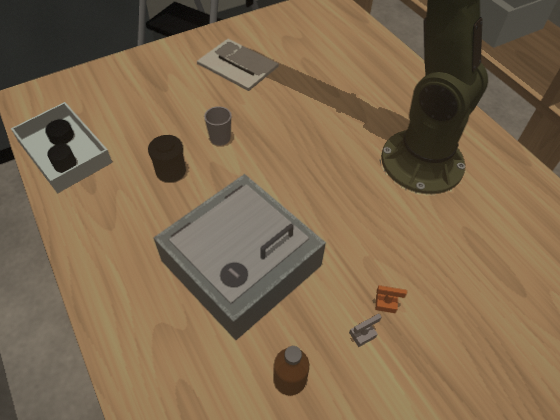

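View pics/top0.png

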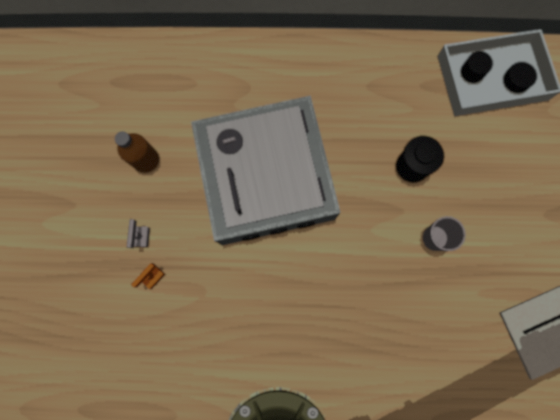

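The top view shows the box at about (265,170), the stud plate at (229,140), and the handle bar at (235,192). The grey key is at (138,235), with an orange look-alike at (148,276). The bottle is at (135,150), the tank at (422,157) and the beaker at (443,235). Next I'll measure these.

```bash
cat > h.py <<'E'
import numpy as np,cv2
from scipy.spatial.transform import Rotation as R
def K(d): return np.array([[d["fx"],0,d["cx"]],[0,d["fy"],d["cy"]],[0,0,1.]],float)
def D(d): return np.array([float(d["k1"]),0,0,0])
def rays(d,uv):
    p=cv2.undistortPoints(np.array(uv,float).reshape(-1,1,2),K(d),D(d)).reshape(-1,2)
    W=np.array(d["world_to_cam"]);Rm=W[:3,:3];c=-Rm.T@W[:3,3]
    v=np.c_[p[:,0],-p[:,1],-np.ones(len(p))]
    return c,v@Rm
def plane(d,uv,z):
    c,v=rays(d,uv); return c+v*((z-c[2])/v[:,2])[:,None]
def cloud(d):
    h,w=d["range_z"].shape;u,v=np.meshgrid(np.arange(w),np.arange(h))
    c,r=rays(d,np.c_[u.ravel(),v.ravel()]); return (c+r*d["range_z"].reshape(-1,1)).reshape(h,w,3)
def proj(d,P):
    W=np.array(d["world_to_cam"]);p=np.atleast_2d(P)@W[:3,:3].T+W[:3,3]
    return cv2.projectPoints((p*[1,-1,-1]).reshape(-1,1,3),np.zeros(3),np.zeros(3),K(d),D(d))[0].reshape(-1,2)
def load(n): return dict(np.load(n+".npz"))
E
python3 - <<'E'
from h import *
for n in("scene0","top0"):
    d=load(n);P=cloud(d)
    c=d["color"]
    if n=="top0": boxes={"panel":(185,90,345,245),"key":(115,205,175,300)}
    else: boxes={"panel":(150,170,330,335),"key":(335,270,425,355)}
    for k,(a,b,e,f) in boxes.items():
        s=min(800/(e-a),600/(f-b));cv2.imwrite(f"pics/{n}_{k}.png",cv2.resize(c[b:f,a:e,::-1],None,fx=s,fy=s,interpolation=cv2.INTER_CUBIC)); print(n,k,s)
d=load("top0");P=cloud(d)
for q in[(265,170),(229,140),(235,192),(138,235),(148,276),(132,235),(423,155),(443,225),(205,200),(122,137)]:print(q,P[q[1],q[0]].round(4))
E
```

```text
scene0 panel 3.6363636363636362
scene0 key 7.0588235294117645
top0 panel 3.870967741935484
top0 key 6.315789473684211
(265, 170) [0.5577 0.0349 0.107 ]
(229, 140) [0.6169 0.1098 0.1182]
(235, 192) [0.5021 0.0891 0.1458]
(138, 235) [0.4264 0.3088 0.0431]
(148, 276) [0.3396 0.2775 0.0513]
(132, 235) [0.4234 0.3127 0.0675]
(423, 155) [ 0.5971 -0.2904  0.1023]
(443, 225) [ 0.4627 -0.3513  0.0286]
(205, 200) [0.5143 0.1764 0.0007]
(122, 137) [0.6088 0.3185 0.1517]
```

```bash
ls pics
```

```text
scene0.png
scene0_key.png
scene0_panel.png
top0.png
top0_key.png
top0_panel.png
```

View pics/top0_panel.png

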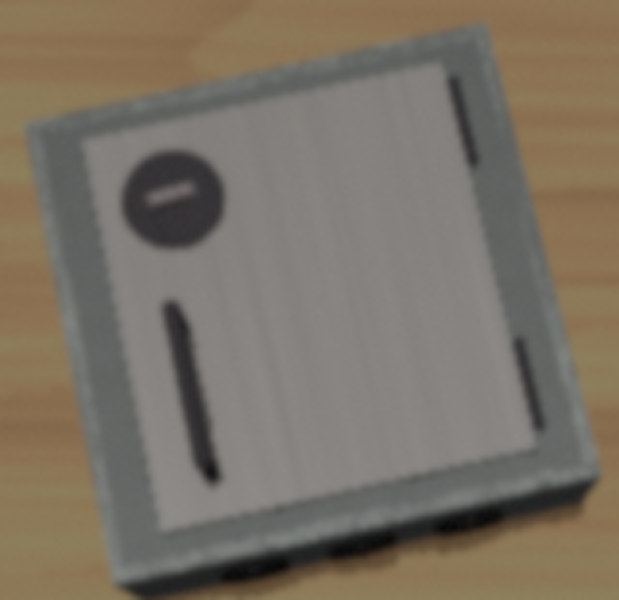

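View pics/top0_key.png

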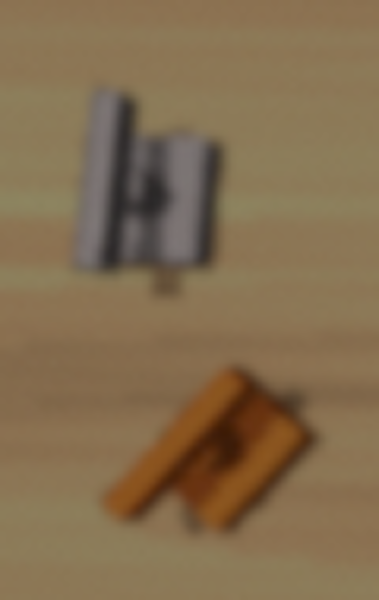

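View pics/scene0_key.png

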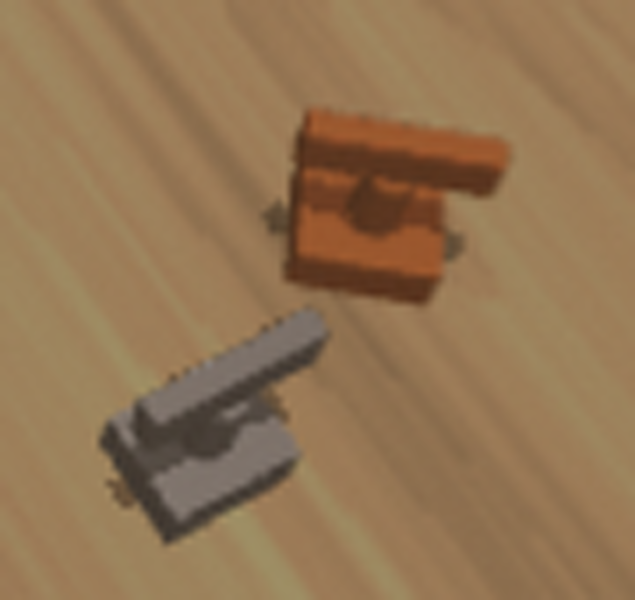

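View pics/scene0_panel.png

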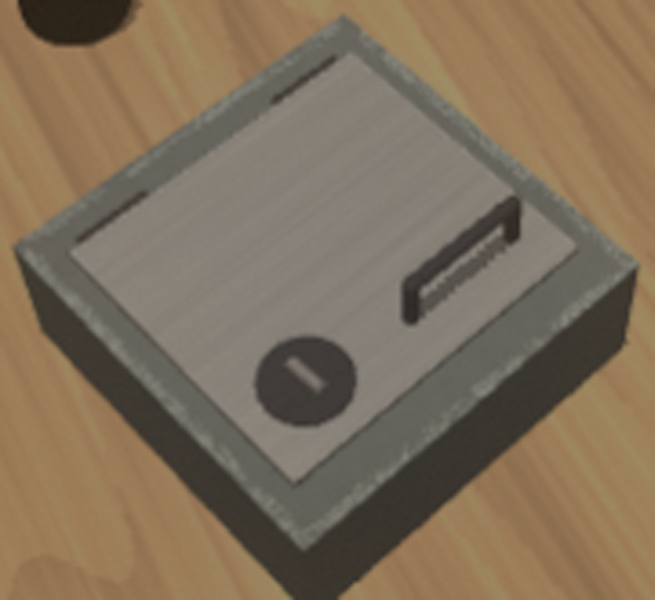

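Key candidates are the grey key (138,235) and the orange one (148,276). By the description I choose the grey one, and the crops confirm it. The stud is the light bar in the dark plate at (229,140). Now the precise measurements.

```bash
python3 - <<'E'
from h import *
t=load("top0");s=load("scene0")
def crop(a,b,sc,pts): return np.array(pts,float)/sc+[a,b]-0.5+0.5/sc
pt=crop(185,90,3.871,[(85,140),(443,65),(537,450),(160,530)])
ps=crop(150,170,3.636,[(298,485),(70,252),(350,53),(577,243)])
A=plane(t,pt,.1065);B=plane(s,ps,.1065)
for n,X in(("top",A),("scene",B)):
    print(n,X[:,:2].round(4).tolist(),'mid',X.mean(0).round(4),[np.linalg.norm(X[i]-X[(i+1)%4]).round(4) for i in range(4)])
    print(' yaws(y dir)',[np.degrees(np.arctan2(v[0],-v[1])).round(2) for v in ((X[1]-X[0]),(X[2]-X[3]))],'xdir', [np.degrees(np.arctan2(v[1],v[0])).round(2) for v in (X[0]-X[3],X[1]-X[2])] )
# stud : bright pixels inside dark plate
for n,d,(cx,cy) in(("top",t,(229.5,140.5)),("scene",s,(233.5,274.5))):
    g=cv2.cvtColor(d["color"],cv2.COLOR_RGB2GRAY).astype(float)
    m=np.zeros(g.shape,np.uint8)
    v,u=np.mgrid[:420,:560]
    reg=(u-cx)**2+(v-cy)**2<(9 if n=="top" else 9)**2
    lo,hi=np.percentile(g[reg],[15,98]);w=np.where(reg,np.clip(g-(lo+.3*(hi-lo)),0,None),0)
    print(n,'g',lo,hi)
    ii=w>0; pts=np.c_[u[ii],v[ii]].astype(float);ww=w[ii]
    P=plane(d,pts,.1180)[:,:2];c=(P*ww[:,None]).sum(0)/ww.sum();C=np.cov((P-c).T,aweights=ww)
    e,E=np.linalg.eigh(C);ax=E[:,1];print(n,'stud',c.round(4),'axis deg',np.degrees(np.arctan2(ax[1],ax[0])).round(1)%180,'len',(np.sqrt(e*12)).round(4),len(ww))
E
```

```text
top [[0.6516, 0.1602], [0.6975, -0.0327], [0.4854, -0.0844], [0.4399, 0.1095]] mid [0.5686 0.0382 0.1065] [np.float64(0.1983), np.float64(0.2183), np.float64(0.1992), np.float64(0.2177)]
 yaws(y dir) [np.float64(13.4), np.float64(13.22)] xdir [np.float64(13.46), np.float64(13.72)]
scene [[0.6518, 0.1665], [0.7008, -0.0287], [0.4901, -0.0806], [0.4407, 0.1092]] mid [0.5709 0.0416 0.1065] [np.float64(0.2012), np.float64(0.217), np.float64(0.1961), np.float64(0.2187)]
 yaws(y dir) [np.float64(14.08), np.float64(14.59)] xdir [np.float64(15.18), np.float64(13.84)]
top g 52.0 105.0
top stud [0.6182 0.1109] axis deg 107.6 len [0.0072 0.0235] 58
scene g 60.0 116.0
scene stud [0.6205 0.1138] axis deg 106.9 len [0.0061 0.0242] 48
```

```bash
python3 - <<'E'
from h import *
t=load("top0");s=load("scene0")
for n,d,(a,b,e,f) in(("top",t,(115,205,175,258)),("scene",s,(345,310,390,350))):
    P=cloud(d)[b:f,a:e];c=d["color"][b:f,a:e]
    hsv=cv2.cvtColor(c,cv2.COLOR_RGB2HSV)
    z=P[...,2]; m=(z>.064)&(z<.08)
    v,u=np.nonzero(m)
    p=plane(d,np.c_[u+a,v+b],.072)[:,:2]
    r=cv2.minAreaRect((p*1000).astype(np.float32))
    print(n,len(u),'rect mm',r, 'mean',p.mean(0).round(4),'z',np.median(z[m]).round(4))
    sat=hsv[...,1]; print('sat',np.percentile(sat,[2,10,50,90]))
    m2=(sat<70)&(hsv[...,2]>90)
    print('grey bright',m2.sum())
    cv2.imwrite(f"pics/m_{n}.png",cv2.resize(np.hstack([m*255,(sat).astype(int)]).astype(np.uint8),None,fx=6,fy=6,interpolation=0))
    # foot top at z .02 and bar edges
    k=(z>.012)&(z<.028)&(sat<90); v,u=np.nonzero(k); 
    p=P[v,u]; print(' foot pts',len(u),p.mean(0).round(4), p.min(0).round(4),p.max(0).round(4))
E
```

```text
top 172 rect mm ((427.13043212890625, 314.2972106933594), (13.447772026062012, 59.3068733215332), 88.51663970947266) mean [0.4271 0.3147] z 0.0718
sat [ 17.  21.  97. 105.]
grey bright 280
 foot pts 221 [0.4271 0.3077 0.0204] [0.4052 0.2965 0.0122] [0.4496 0.323  0.0279]
scene 160 rect mm ((430.24212646484375, 319.2005920410156), (11.192853927612305, 60.57695388793945), 88.91383361816406) mean [0.4308 0.3192] z 0.071
sat [ 38.  41. 106. 114.]
grey bright 287
 foot pts 233 [0.4333 0.3251 0.0188] [0.4069 0.2999 0.012 ] [0.4522 0.3372 0.0279]
```

View pics/m_top.png

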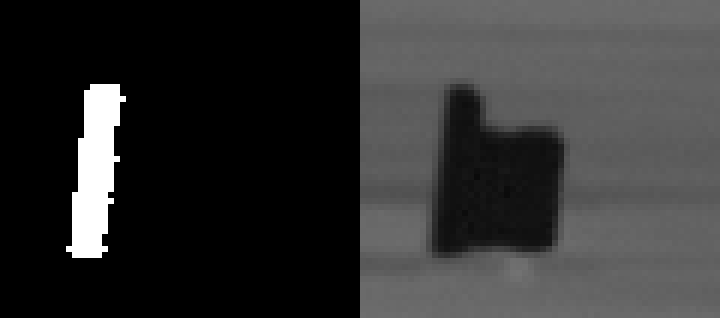

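View pics/m_scene.png

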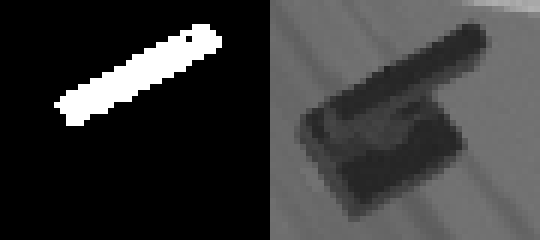

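```bash
cat >> h.py <<'E'
def to(target,yaw=None):
    from bench import monitor
    s=monitor.get_state();M=R.from_rotvec(s["tool_rot"]).as_matrix()
    d=np.array(target)-s["position"];tool=M.T@d
    x=np.degrees(np.arctan2(M[1,0],M[0,0]))
    print('t',round(s["time"],2),'pos',s["position"].round(4),'yaw x',x.round(2),'tilt deg',np.degrees(M[:2,2]).round(2),'F',s["ft_force"].round(1),'T',s["torque"].round(2),'grip',round(s["grip_width"],3),'q',s["joint_positions"].round(2))
    print(' shift in tool',tool.round(4),'norm',np.linalg.norm(tool).round(4), '' if yaw is None else 'rz deg %.2f'%(-((yaw-x+180)%360-180)))
E
python3 -c "
from h import *
to([.5,-.2,.25])"
python3 -m pendant '[[[0,0,0],[0.0486,-0.0345,-0.007],-1],[[0,0,0],[0.0486,-0.0345,-0.007],-1],[[0,0,0],[0.0486,-0.0345,-0.007],-1],[[0,0,0],[0.0486,-0.0345,-0.007],-1],[[0,0,0],[0.0486,-0.0345,-0.007],-1],[[0,0,0],[0.0486,-0.0345,-0.007],-1],[[0,0,0],[0.0486,-0.0345,-0.007],-1],[[0,0,0],[0.0486,-0.0345,-0.007],-1]]' 40
python3 -c "
from h import *
to([.4287,.3165,.2],178.7)"
```

```text
t 0.1 pos [ 0.2431 -0.6022  0.1938] yaw x 21.99 tilt deg [-0.04  0.09] F [ 0.6 -0.2 -0.6] T [ 0.02 -0.01 -0.02] grip 1.0 q [ 1.2   0.32 -0.07  1.45  0.02  1.37 -0.06]
 shift in tool [ 0.3888 -0.2769 -0.0558] norm 0.4806 
time: 1.1
position: [0.5011, -0.1995, 0.2508]
tool_rot: [3.084, 0.599, -0.0]
ft_force: [1.1, -1.2, -0.6]
grip_width: 1.003
t 1.1 pos [ 0.5011 -0.1995  0.2508] yaw x 21.98 tilt deg [-0.01 -0.02] F [ 1.1 -1.2 -0.6] T [-0.   -0.06 -0.04] grip 1.003 q [ 0.72  0.08 -0.42  1.63  0.03  1.44 -0.89]
 shift in tool [ 0.126  -0.5056  0.0506] norm 0.5235 rz deg -156.72
```

```bash

python3 -m pendant '[[[0,0,0],[0.014,-0.0562,0.0056],-1],[[0,0,0],[0.014,-0.0562,0.0056],-1],[[0,0,0],[0.014,-0.0562,0.0056],-1],[[0,0,0],[0.014,-0.0562,0.0056],-1],[[0,0,0],[0.014,-0.0562,0.0056],-1],[[0,0,0],[0.014,-0.0562,0.0056],-1],[[0,0,0],[0.014,-0.0562,0.0056],-1],[[0,0,0],[0.014,-0.0562,0.0056],-1]]'
python3 -m pendant '[[[0,0,-10.5],[0,0,0],-1],[[0,0,-10.5],[0,0,0],-1],[[0,0,-10.5],[0,0,0],-1],[[0,0,-10.5],[0,0,0],-1],[[0,0,-10.5],[0,0,0],-1],[[0,0,-10.5],[0,0,0],-1],[[0,0,-10.5],[0,0,0],-1],[[0,0,-10.5],[0,0,0],-1]]'
python3 -m pendant '[[[0,0,-10.5],[0,0,0],-1],[[0,0,-10.5],[0,0,0],-1],[[0,0,-10.5],[0,0,0],-1],[[0,0,-10.5],[0,0,0],-1],[[0,0,-10.5],[0,0,0],-1],[[0,0,-10.5],[0,0,0],-1],[[0,0,-9.7],[0,0,0],-1]]'
python3 -c "
from h import *
to([.4287,.3165,.15],178.7)"
```

```text
time: 2.1
position: [0.4355, 0.259, 0.2057]
tool_rot: [3.083, 0.598, 0.001]
ft_force: [0.3, 0.8, 0.6]
grip_width: 0.999
time: 3.1
position: [0.4357, 0.2574, 0.2055]
tool_rot: [-1.883, -2.514, 0.001]
ft_force: [-0.5, -0.8, -0.1]
grip_width: 1.001
time: 3.98
position: [0.4358, 0.2574, 0.2056]
tool_rot: [-0.027, -3.141, 0.001]
ft_force: [-0.2, -0.7, 0.0]
grip_width: 0.997
t 3.98 pos [0.4358 0.2574 0.2056] yaw x 179.02 tilt deg [-0.03 -0.03] F [-0.2 -0.7  0. ] T [ 0.07 -0.18  0.02] grip 0.997 q [ 0.43  0.08 -1.04  1.76  0.07  1.35  0.92]
 shift in tool [0.008  0.059  0.0555] norm 0.0814 rz deg 0.32
```

```bash

python3 -m pendant '[[[0,0,0.3],[0.004,0.0295,0.028],-1],[[0,0,0],[0.004,0.0295,0.028],-1],[[0,0,0],[0,0,0.03],-1],[[0,0,0],[0,0,0],-1]]'
python3 - <<'E'
from h import *
from bench import eyes
to([.4287,.3165,.053],178.7)
for n in("scene","top"):
    d=eyes.get_image(n);np.savez(f"{n}1.npz",**d)
    p=proj(d,[.4287,.3165,.06])[0].astype(int);print(p)
    a,b=max(p[0]-70,0),max(p[1]-60,0)
    cv2.imwrite(f"pics/{n}1c.png",cv2.resize(d["color"][b:b+110,a:a+140,::-1],None,fx=5,fy=5,interpolation=cv2.INTER_CUBIC));print(a,b)
E
```

```text
time: 4.47
position: [0.4276, 0.3157, 0.1176]
tool_rot: [-0.042, -3.136, 0.004]
ft_force: [0.3, 0.1, -0.2]
grip_width: 0.998
t 4.47 pos [0.4276 0.3157 0.1176] yaw x 178.45 tilt deg [-0.28 -0.13] F [ 0.3  0.1 -0.2] T [ 0.08 -0.14  0.01] grip 0.998 q [ 0.25  0.27 -1.06  1.81  0.25  1.21  0.66]
 shift in tool [-0.0014  0.001   0.0646] norm 0.0647 rz deg -0.25
[366 322]
296 262
[131 232]
61 172
```

View pics/scene1c.png

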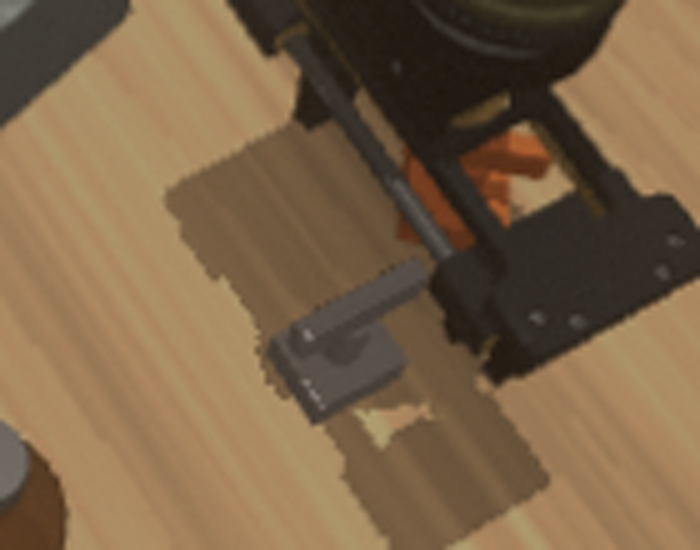

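View pics/top1c.png

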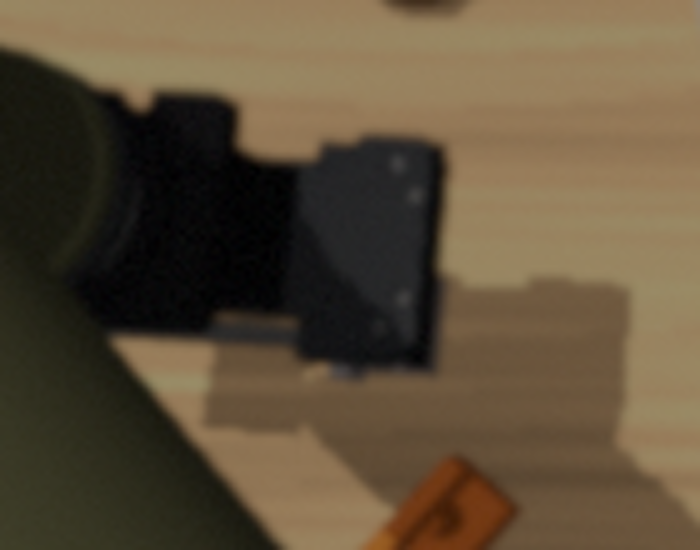

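The scene view shows the key bar (crop (360,300)) lying between the open fingers with its long side parallel to the pads. The orange key is clear of them. I'll descend and grip.

```bash

python3 -m pendant '[[[0,0,-0.2],[-0.001,0.001,0.03],-1],[[0,0,0],[0,0,0.0345],-1],[[0,0,0],[0,0,0],-1]]'
python3 -c "
from h import *
to([.4287,.3165,.053],178.7)"
python3 -m pendant '[[[0,0,0],[0,0,0],1],[[0,0,0],[0,0,0],1],[[0,0,0],[0,0,0],1],[[0,0,0],[0,0,0],1],[[0,0,0],[0,0,0],1],[[0,0,0],[0,0,0],1]]' 35
python3 -c "
from h import *
to([.4287,.3165,.053],178.7)"
```

```text
time: 4.95
position: [0.4301, 0.3164, 0.0548]
tool_rot: [-0.04, -3.139, 0.003]
ft_force: [0.2, 0.4, 0.3]
grip_width: 0.998
t 4.95 pos [0.4301 0.3164 0.0548] yaw x 178.53 tilt deg [-0.12 -0.09] F [0.2 0.4 0.3] T [ 0.12 -0.1  -0.  ] grip 0.998 q [ 0.19  0.36 -1.01  1.87  0.34  1.1   0.6 ]
 shift in tool [0.0014 0.     0.0018] norm 0.0023 rz deg -0.17
time: 5.7
position: [0.4305, 0.3177, 0.0554]
tool_rot: [-0.039, -3.141, 0.0]
ft_force: [-0.9, -0.6, 0.4]
grip_width: 0.404
t 5.7 pos [0.4305 0.3177 0.0554] yaw x 178.6 tilt deg [-0.   -0.01] F [-0.9 -0.6  0.4] T [ 0.11 -0.12  0.04] grip 0.404 q [ 0.19  0.36 -1.01  1.87  0.34  1.1   0.6 ]
 shift in tool [ 0.0018 -0.0013  0.0024] norm 0.0032 rz deg -0.10
```

```bash

python3 -m pendant '[[[0,0,0],[0,0,0],1],[[0,0,0],[0,0,0],1],[[0,0,0],[0,0,0],1],[[0,0,0],[0,0,0],1],[[0,0,0],[0,0,0],1],[[0,0,0],[0,0,0],1]]'
python3 -c "
from h import *
to([.4287,.3165,.053],178.7)"
```

```text
time: 6.45
position: [0.4306, 0.3177, 0.0554]
tool_rot: [-0.039, -3.141, 0.0]
ft_force: [-0.2, -0.5, 0.0]
grip_width: 0.008
t 6.45 pos [0.4306 0.3177 0.0554] yaw x 178.59 tilt deg [-0.   -0.01] F [-0.2 -0.5  0. ] T [ 0.04 -0.09 -0.03] grip 0.008 q [ 0.19  0.36 -1.01  1.87  0.34  1.1   0.6 ]
 shift in tool [ 0.0018 -0.0013  0.0024] norm 0.0033 rz deg -0.11
```

The grip width is about 0, so the fingers may have missed the bar. I'll look.

```bash

python3 - <<'E'
from h import *
from bench import eyes
for n in("scene","top"):
    d=eyes.get_image(n);np.savez(f"{n}2.npz",**d)
    a,b=(296,262) if n=="scene" else (61,172)
    cv2.imwrite(f"pics/{n}2c.png",cv2.resize(d["color"][b:b+110,a:a+140,::-1],None,fx=5,fy=5,interpolation=cv2.INTER_CUBIC))
    print(n, proj(d,[[.4306,.3177,.0554],[.4287,.3165,.072]]))
E
```

```text
scene [[365.79426285 324.52025851]
 [367.64245092 320.29109203]]
top [[132.01915461 232.24541245]
 [129.6461663  232.16051565]]
```

View pics/scene2c.png

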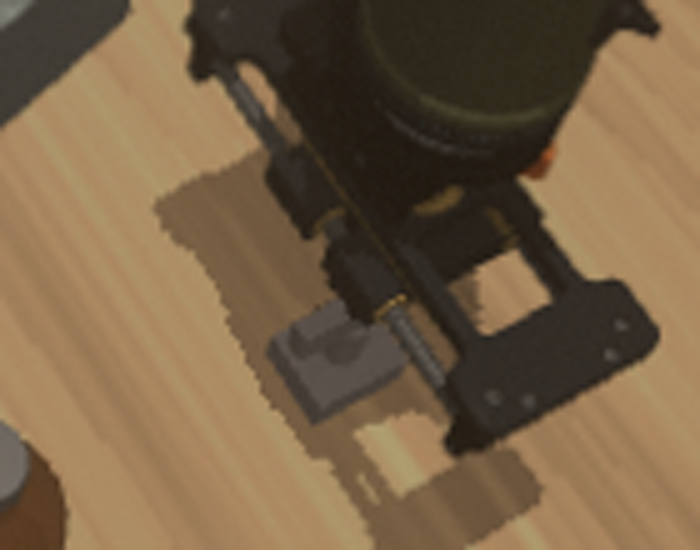

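View pics/top2c.png

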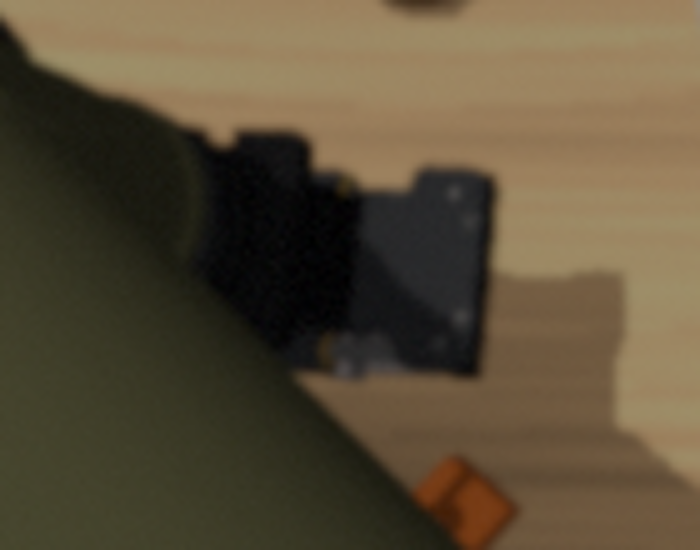

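```bash

python3 -m pendant '[[[0,0,0],[0,0,-0.02],1],[[0,0,0],[0,0,-0.03],1],[[0,0,0],[0,0,-0.03],1],[[0,0,0],[0,0,0],1]]'
python3 - <<'E'
from h import *
from bench import eyes
to([.4287,.3165,.053],178.7)
for n in("scene","top"):
    d=eyes.get_image(n);np.savez(f"{n}3.npz",**d)
    a,b=(276,242) if n=="scene" else (61,172)
    cv2.imwrite(f"pics/{n}3c.png",cv2.resize(d["color"][b:b+110,a:a+140,::-1],None,fx=5,fy=5,interpolation=cv2.INTER_CUBIC))
E
```

```text
time: 7.05
position: [0.4322, 0.3194, 0.1389]
tool_rot: [0.038, 3.136, 0.004]
ft_force: [0.2, 0.6, 0.4]
grip_width: 0.008
t 7.05 pos [0.4322 0.3194 0.1389] yaw x 178.59 tilt deg [0.31 0.13] F [0.2 0.6 0.4] T [ 0.15 -0.16  0.05] grip 0.008 q [ 0.26  0.25 -1.07  1.78  0.24  1.24  0.68]
 shift in tool [ 0.0039 -0.0032  0.0859] norm 0.086 rz deg -0.11
```

View pics/scene3c.png

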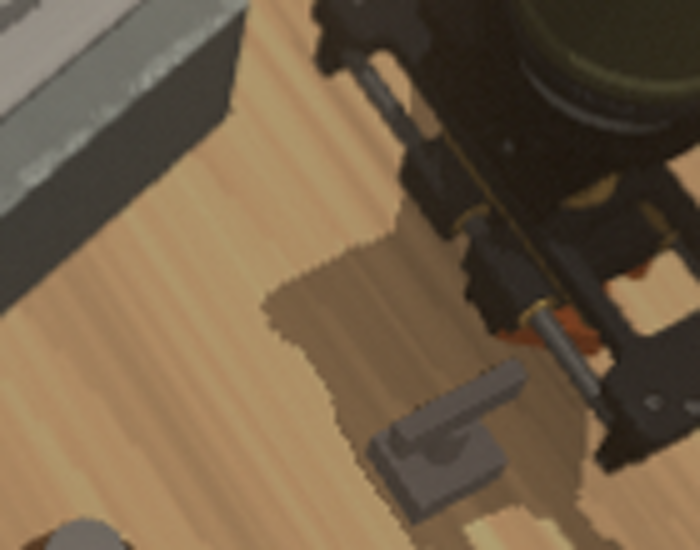

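```bash

python3 - <<'E'
from h import *
d=load("scene3");P=cloud(d);print(proj(d,[.4322,.3194,.1389]))
m=(abs(P[...,0]-.432)<.05)&(abs(P[...,1]-.319)<.11)&(P[...,2]>.085)&(P[...,2]<.32)
Q=P[m];print(len(Q))
for lo in np.arange(.085,.3,.01):
    k=(Q[:,2]>=lo)&(Q[:,2]<lo+.01)
    if k.sum(): print(lo.round(3),k.sum(),Q[k].min(0).round(3),Q[k].max(0).round(3))
a,b=276,242
im=d["color"][b:b+110,a:a+140,::-1].copy();z=P[b:b+110,a:a+140,2]
v=(np.clip((z-.1)/.15,0,1)*255).astype(np.uint8);c=cv2.applyColorMap(v,cv2.COLORMAP_JET)
im=np.clip(im.astype(int)*2.5,0,255).astype(np.uint8)
cv2.imwrite("pics/z3.png",cv2.resize(np.hstack([im,c]),None,fx=2.8,fy=2.8,interpolation=0))
E
```

```text
[[373.24960509 308.09665164]]
3689
0.165 22 [0.441 0.31  0.166] [0.444 0.329 0.175]
0.175 8 [0.442 0.312 0.175] [0.444 0.328 0.18 ]
0.215 2 [0.442 0.31  0.22 ] [0.443 0.31  0.223]
0.225 5 [0.442 0.311 0.226] [0.446 0.314 0.235]
0.235 90 [0.405 0.233 0.236] [0.473 0.406 0.245]
0.245 431 [0.404 0.232 0.245] [0.473 0.406 0.255]
0.255 587 [0.394 0.226 0.255] [0.473 0.412 0.265]
0.265 372 [0.402 0.226 0.265] [0.473 0.416 0.275]
0.275 1919 [0.392 0.225 0.275] [0.473 0.415 0.285]
0.285 188 [0.429 0.269 0.285] [0.457 0.336 0.295]
0.295 42 [0.439 0.284 0.295] [0.456 0.336 0.305]
```

View pics/z3.png

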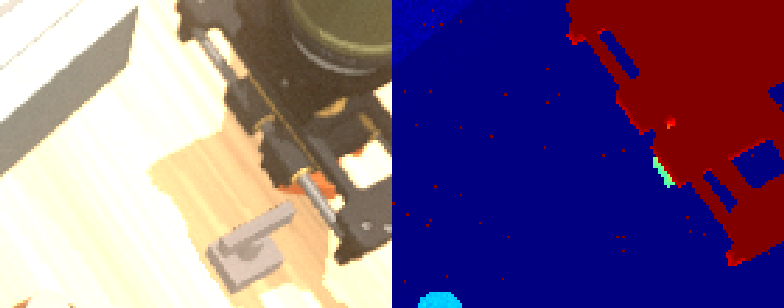

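```bash

python3 - <<'E'
from h import *
for n in("scene3","top3"):
    d=load(n);P=cloud(d)
    m=(abs(P[...,0]-.432)<.03)&(abs(P[...,1]-.319)<.05)&(P[...,2]>.085)&(P[...,2]<.235)
    for v,u in np.argwhere(m)[:45]: print(n,u,v,P[v,u].round(4),d["color"][v,u])
d=load("scene3");
for z in(.139,.166): print(z,proj(d,[[.4322+a,.3194+b,z] for a,b in((.0095,-.0095),(.0095,.0095),(-.0095,.0095))]).round(1).tolist())
W=d["world_to_cam"];print(-W[:3,:3].T@W[:3,3])
E
```

```text
scene3 374 285 [0.4459 0.3114 0.2322] [39 32 25]
scene3 375 285 [0.4456 0.3131 0.2348] [37 29 21]
scene3 376 285 [0.4432 0.3133 0.2329] [41 33 21]
scene3 374 286 [0.4429 0.3101 0.2235] [38 30 21]
scene3 375 286 [0.4424 0.3117 0.2256] [36 28 19]
scene3 376 286 [0.443  0.314  0.2301] [37 29 21]
scene3 374 287 [0.4422 0.3104 0.2195] [39 33 23]
scene3 369 298 [0.4426 0.3096 0.1748] [71 56 39]
scene3 370 298 [0.4433 0.312  0.18  ] [40 31 22]
scene3 369 299 [0.4428 0.3105 0.1726] [53 42 30]
scene3 370 299 [0.4428 0.3124 0.1761] [40 32 23]
scene3 369 300 [0.4427 0.3112 0.1696] [42 33 23]
scene3 370 300 [0.4432 0.3135 0.1743] [39 32 22]
scene3 371 300 [0.4419 0.3146 0.1751] [40 32 24]
scene3 369 301 [0.4425 0.3119 0.1665] [39 31 21]
scene3 370 301 [0.4436 0.3146 0.1725] [39 30 22]
scene3 371 301 [0.441  0.3148 0.1702] [40 32 23]
scene3 372 301 [0.4421 0.3175 0.1763] [40 32 22]
scene3 371 302 [0.4411 0.3157 0.1679] [41 32 23]
scene3 372 302 [0.4417 0.318  0.1727] [40 33 24]
scene3 371 303 [0.4413 0.3166 0.1655] [59 46 34]
scene3 372 303 [0.4426 0.3195 0.1722] [39 30 21]
scene3 373 303 [0.4406
[... 157 characters left out ...]
1797] [39 31 22]
scene3 373 305 [0.4414 0.3223 0.1677] [39 30 21]
scene3 374 305 [0.4439 0.3258 0.177 ] [38 30 20]
scene3 375 305 [0.4434 0.3274 0.1794] [40 33 25]
scene3 373 306 [0.444  0.3248 0.171 ] [45 35 26]
scene3 374 306 [0.4441 0.3268 0.1749] [39 32 23]
scene3 375 306 [0.4433 0.3281 0.1766] [41 32 23]
scene3 373 307 [0.4434 0.3252 0.167 ] [59 47 34]
scene3 374 307 [0.4437 0.3273 0.1712] [40 33 22]
scene3 375 307 [0.4415 0.3279 0.1699] [41 31 21]
scene3 376 307 [0.4406 0.3292 0.1714] [49 33 22]
scene3 374 308 [0.4444 0.3286 0.1703] [41 32 22]
0.139 [[366.1, 306.3], [372.2, 314.6], [380.4, 309.8]]
0.166 [[368.7, 300.0], [374.9, 308.4], [383.3, 303.6]]
[0.79338099 0.55208753 0.97724199]
```

The depth image shows the shut finger tips at z≈0.166 while the reported TCP is at 0.139. The tips sit about 27 mm higher than reported, which explains the miss. I'll reopen and go 27 mm lower, which is safe either way.

```bash

python3 -m pendant '[[[0,0,0],[0,0,0],-1],[[0,0,0],[0,0,0],-1],[[0,0,0],[0,0,0],-1],[[0,0,0],[0,0,0],-1],[[0,0,0],[0,0,0],-1],[[0,0,0],[0,0,0],-1],[[0,0,0],[0,0,0],-1]]'
python3 -c "
from h import *
to([.4295,.3175,.027],178.7)"
```

```text
time: 8.02
position: [0.4305, 0.3177, 0.1354]
tool_rot: [-0.039, -3.141, 0.0]
ft_force: [0.1, -0.3, 0.2]
grip_width: 0.718
t 8.03 pos [0.4305 0.3177 0.1354] yaw x 178.59 tilt deg [-0.   -0.01] F [ 0.1 -0.3  0.2] T [ 0.09 -0.14 -0.03] grip 0.718 q [ 0.26  0.26 -1.07  1.79  0.24  1.24  0.68]
 shift in tool [ 0.001  -0.0002  0.1084] norm 0.1084 rz deg -0.11
```

```bash

python3 -m pendant '[[[0,0,0],[0,0,0.05],-1],[[0,0,0],[0.001,0,0.045],-1],[[0,0,0],[0,0,0.0135],-1],[[0,0,0],[0,0,0],1],[[0,0,0],[0,0,0],1],[[0,0,0],[0,0,0],1],[[0,0,0],[0,0,0],1],[[0,0,0],[0,0,0],1]]' 35
python3 -m pendant '[[[0,0,0],[0,0,0],1],[[0,0,0],[0,0,0],1],[[0,0,0],[0,0,0],1],[[0,0,0],[0,0,0],1],[[0,0,0],[0,0,0],1],[[0,0,0],[0,0,0],1]]' 35
python3 -c "
from h import *
to([.4295,.3175,.027],178.7)"
```

```text
time: 9.02
position: [0.4298, 0.3178, 0.0273]
tool_rot: [0.039, 3.141, 0.0]
ft_force: [-0.2, -0.7, -0.4]
grip_width: 0.522
time: 9.78
position: [0.4295, 0.3177, 0.0269]
tool_rot: [-0.039, -3.141, 0.0]
ft_force: [0.4, 0.4, -0.9]
grip_width: 0.111
t 9.78 pos [0.4295 0.3177 0.0269] yaw x 178.59 tilt deg [-0.   -0.01] F [ 0.4  0.4 -0.9] T [ 0.16 -0.12  0.01] grip 0.111 q [ 0.17  0.39 -0.99  1.9   0.38  1.05  0.56]
 shift in tool [ 0.     -0.0002 -0.0001] norm 0.0003 rz deg -0.11
```

Gripped: width 0.111 ≈ 10 mm. I'll lift and carry it over the stud.

```bash

python3 -m pendant '[[[0,0,0],[0,0,-0.03],1],[[0,0,0],[0,0,-0.05],1],[[0,0,0],[0,0,-0.05],1],[[0,0,0],[0,0,-0.045],1],[[0,0,0],[0,0,0],1]]'
python3 -c "
from h import *
to([.6195,.1132,.2],107.3)"
```

```text
time: 10.4
position: [0.4311, 0.3194, 0.2051]
tool_rot: [0.039, 3.136, 0.004]
ft_force: [1.1, 0.4, -1.9]
grip_width: 0.117
t 10.4 pos [0.4311 0.3194 0.2051] yaw x 178.58 tilt deg [0.33 0.14] F [ 1.1  0.4 -1.9] T [ 0.08 -0.06  0.01] grip 0.117 q [ 0.31  0.19 -1.1   1.69  0.18  1.36  0.72]
 shift in tool [-0.1934 -0.2015  0.0057] norm 0.2793 rz deg 71.28
```

```bash

python3 -m pendant '[[[0,0,0],[-0.032,-0.0334,0],1],[[0,0,0],[-0.032,-0.0334,0],1],[[0,0,0],[-0.032,-0.0334,0],1],[[0,0,0],[-0.032,-0.0334,0],1],[[0,0,0],[-0.032,-0.0334,0],1],[[0,0,0],[-0.032,-0.0334,0],1]]'
python3 -m pendant '[[[0,0,10.2],[0,0,0],1],[[0,0,10.2],[0,0,0],1],[[0,0,10.2],[0,0,0],1],[[0,0,10.2],[0,0,0],1],[[0,0,10.2],[0,0,0],1],[[0,0,10.2],[0,0,0],1],[[0,0,10.1],[0,0,0],1],[[0,0,0],[0,0,0],1]]'
python3 - <<'E'
from h import *
from bench import eyes
to([.6195,.1132,.165],107.3)
for n in("scene","top"):
    d=eyes.get_image(n);np.savez(f"{n}4.npz",**d)
    p=proj(d,[.62,.113,.16])[0].astype(int);print(p)
    a,b=p[0]-70,p[1]-60
    cv2.imwrite(f"pics/{n}4c.png",cv2.resize(d["color"][b:b+110,a:a+140,::-1],None,fx=5,fy=5,interpolation=cv2.INTER_CUBIC));print(a,b)
E
```

```text
time: 11.15
position: [0.6166, 0.1112, 0.1998]
tool_rot: [-0.038, -3.139, 0.001]
ft_force: [0.2, 1.3, -0.9]
grip_width: 0.109
time: 12.15
position: [0.6157, 0.1125, 0.2]
tool_rot: [-1.859, -2.531, 0.004]
ft_force: [0.2, -0.1, -0.8]
grip_width: 0.116
t 12.15 pos [0.6157 0.1125 0.2   ] yaw x 107.41 tilt deg [-0.16 -0.05] F [ 0.2 -0.1 -0.8] T [-0.03 -0.15  0.  ] grip 0.116 q [ 0.34  0.35 -0.72  1.48  0.23  1.4  -0.08]
 shift in tool [-0.0004  0.004   0.035 ] norm 0.0352 rz deg 0.11
[232 261]
162 201
[224 131]
154 71
```

View pics/scene4c.png

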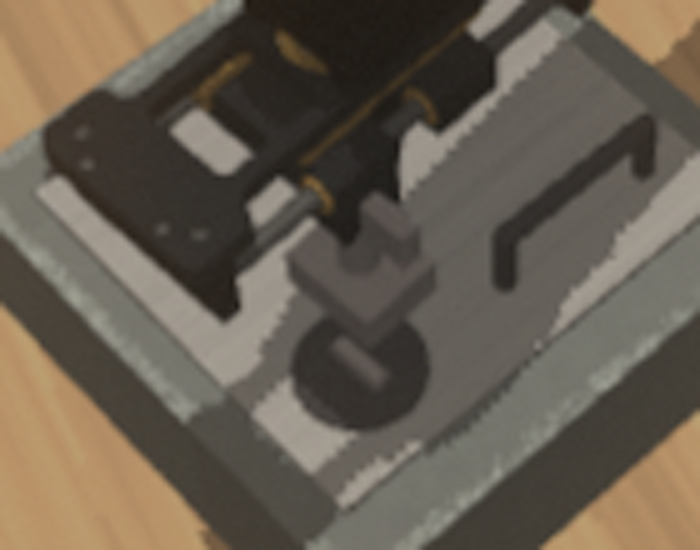

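View pics/top4c.png

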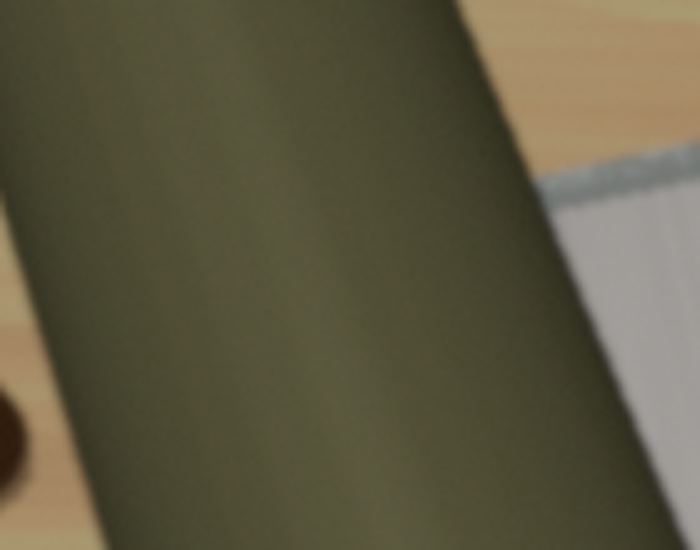

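```bash

python3 - <<'E'
from h import *
d=load("scene4");a,b=208,234
c=d["color"][b:b+52,a:a+56,::-1]
c=np.clip(c.astype(float)*1.8,0,255).astype(np.uint8)
im=cv2.resize(c,None,fx=11,fy=11,interpolation=cv2.INTER_CUBIC)
# predicted foot corners if key center were at TCP
yaw=np.radians(107.4);ux=np.array([np.cos(yaw),np.sin(yaw)]);uy=np.array([-ux[1],ux[0]])
for z in(.173,.193):
    P=[np.r_[np.array([.6157,.1125])+sx*.022*ux+sy*.018*uy,z] for sx in(-1,1) for sy in(-1,1)]
    for q in proj(d,P):
        x=(q-[a,b]+.5)*11-.5; cv2.circle(im,(int(x[0]),int(x[1])),3,(0,0,255) if z<.18 else (0,255,0),1)
    print(z,[(((q-[a,b]+.5)*11-.5).round(0)).tolist() for q in proj(d,P)])
cv2.imwrite("pics/foot4.png",im)
E
```

```text
0.173 [[125.0, 244.0], [274.0, 115.0], [304.0, 398.0], [453.0, 264.0]]
0.193 [[116.0, 184.0], [268.0, 54.0], [298.0, 340.0], [449.0, 205.0]]
```

View pics/foot4.png

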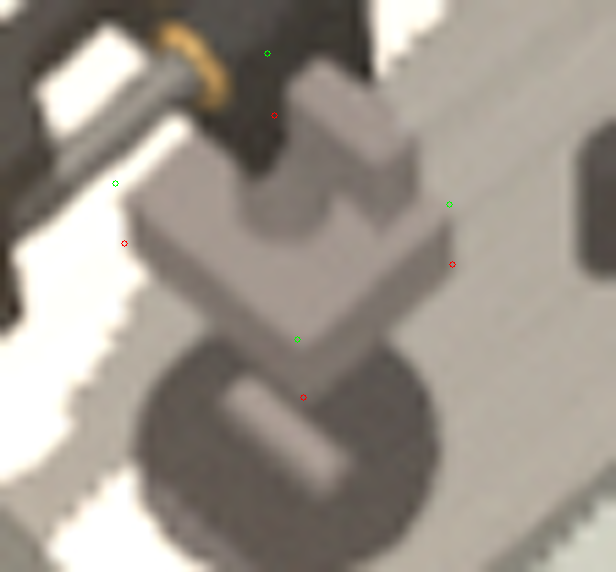

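```bash

python3 - <<'E'
from h import *
d=load("scene4")
px=lambda p:np.array(p,float)/11+.5/11-.5+[208,234]
print('stud top',plane(d,[px((287,436))],.1185),px((287,436)))
g=plane(d,[px((235,386)),px((340,484))],.1185);v=g[1]-g[0];print(np.linalg.norm(v),np.degrees(np.arctan2(v[1],v[0])))
B=plane(d,[px(p) for p in((132,250),(303,403),(452,265))],.173);T=plane(d,[px(p) for p in((127,195),(298,348),(450,212))],.193)
for X in(B,T): print((X[0]+X[2])/2,'sides',np.linalg.norm(X[0]-X[1]),np.linalg.norm(X[2]-X[1]),[np.degrees(np.arctan2(*(q)[1::-1])) for q in(X[1]-X[0],X[2]-X[1])])
to([.6204,.1131,.147],107.3)
E
```

```text
stud top [[0.62112527 0.11634818 0.1185    ]] [233.63636364 273.18181818]
0.028032832009956522 105.39345246923826
[0.61550801 0.11340071 0.173     ] sides 0.042819964957755474 0.036585257471116746 [np.float64(106.42680099675142), np.float64(-161.6653498133793)]
[0.61564912 0.11460837 0.193     ] sides 0.042192492295161886 0.036098274812469223 [np.float64(106.26566538493907), np.float64(-162.47188018475077)]
t 12.25 pos [0.616  0.1127 0.2007] yaw x 107.49 tilt deg [-0.11 -0.03] F [ 1.4  0.8 -1.7] T [-0.02 -0.16  0.04] grip 0.115 q [ 0.34  0.35 -0.72  1.48  0.23  1.4  -0.08]
 shift in tool [-0.0009  0.0045  0.0537] norm 0.0538 rz deg 0.19
```

```bash

python3 -m pendant '[[[0,0,0],[-0.0005,0.0051,0.024],1],[[0,0,0],[0,0,0.024],1],[[0,0,0],[0,0,0],1],[[0,0,0],[0,0,0],1]]'
python3 - <<'E'
from h import *
from bench import eyes,monitor
to([.6204,.1131,.147],107.3)
d=eyes.get_image("scene");np.savez("scene5.npz",**d);a,b=208,240
s=monitor.get_state()["position"]
c=d["color"][b:b+52,a:a+56,::-1]
im=cv2.resize(np.clip(c.astype(float)*1.8,0,255).astype(np.uint8),None,fx=11,fy=11,interpolation=cv2.INTER_CUBIC)
cv2.imwrite("pics/foot5.png",im)
E
```

```text
time: 12.75
position: [0.6219, 0.1139, 0.1546]
tool_rot: [1.861, 2.531, 0.001]
ft_force: [-0.9, 0.7, -1.8]
grip_width: 0.112
t 12.75 pos [0.6219 0.1139 0.1546] yaw x 107.35 tilt deg [0.04 0.02] F [-0.9  0.7 -1.8] T [-0.02 -0.1   0.06] grip 0.112 q [ 0.33  0.39 -0.71  1.53  0.26  1.32 -0.1 ]
 shift in tool [-0.0003 -0.0017  0.0076] norm 0.0078 rz deg 0.05
```

View pics/foot5.png

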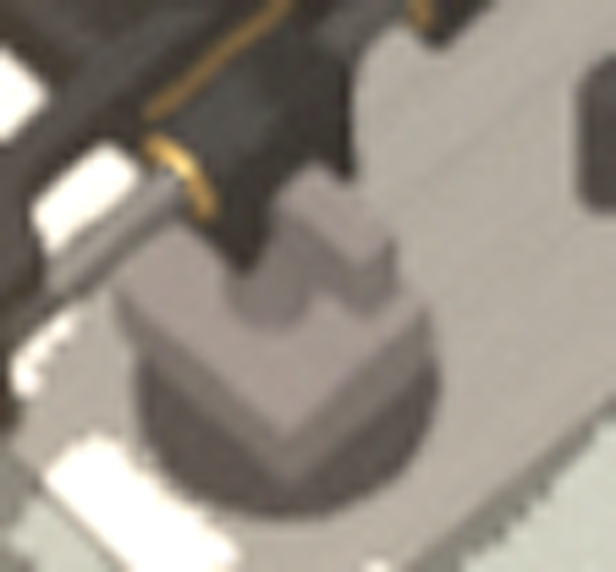

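```bash

python3 - <<'E'
from h import *
from scipy.optimize import least_squares
for name,b0,ext in(("scene5",240,(137,440,520)),("scene4",234,(137,440,573))):
    d=load(name);px=lambda p:np.array(p,float)/11+.5/11-.5+[208,b0]
    th=np.linspace(0,2*np.pi,181)
    def f(c):
        q=proj(d,np.c_[c[0]+.028*np.cos(th),c[1]+.028*np.sin(th),np.full(181,.1085)])
        q=(q-[208,b0]+.5)*11-.5
        return [q[:,0].min()-ext[0],q[:,0].max()-ext[1],q[:,1].max()-ext[2]]
    r=least_squares(f,[.62,.113],diff_step=1e-3);print(name,'plate',r.x.round(4),np.round(r.fun,1))
d=load("scene5");px=lambda p:np.array(p,float)/11+.5/11-.5+[208,240]
zb=.1546-.0269
T=plane(d,[px(p) for p in((117,278),(288,437),(437,300))],zb+.02)
print('key top mid',(T[0]+T[2])/2,'sides',np.linalg.norm(T[0]-T[1]),np.linalg.norm(T[2]-T[1]),[np.degrees(np.arctan2(*(q)[1::-1])) for q in(T[1]-T[0],T[2]-T[1])])
F=plane(d,[px((288,487))],zb)[0];F2=plane(d,[px((288,437))],zb+.02)[0]
y=np.radians(107.3);u=np.array([np.cos(y),np.sin(y)]);v=np.array([-u[1],u[0]])
# front corner is +x(key dir ux) and -? pick by projection
for Q in(F,F2):
    for sx in(1,-1):
        for sy in(1,-1):
            c=Q[:2]-sx*.022*u-sy*.018*v
            if np.hypot(*(c-[.621,.114]))<.01: print('from front corner',c.round(4))
to([.6204,.1131,.147],107.3)
E
```

```text
scene5 plate [0.6199 0.1135] [-2.4  2.4 -0.1]
scene4 plate [0.6188 0.1112] [-2.2  2.2 -0.1]
key top mid [0.62123056 0.11594965 0.1477    ] sides 0.044296622979977184 0.03686986251633477 [np.float64(105.72808112128116), np.float64(-162.1927394833446)]
from front corner [0.6227 0.1155]
from front corner [0.6221 0.1165]
t 12.8 pos [0.6223 0.114  0.1551] yaw x 107.33 tilt deg [0.09 0.02] F [ 0.2  0.8 -1.5] T [ 0.01 -0.1  -0.04] grip 0.109 q [ 0.33  0.39 -0.71  1.53  0.26  1.32 -0.1 ]
 shift in tool [-0.0004 -0.0021  0.0081] norm 0.0084 rz deg 0.03
```

```bash

python3 -m pendant '[[[0,0,0],[-0.0016,-0.0023,0],1],[[0,0,0],[0,0,0],1],[[0,0,0],[0,0,0],1]]'
python3 - <<'E'
from h import *
from bench import eyes,monitor
to([.6198,.1118,.1354],107.3)
d=eyes.get_image("scene");np.savez("scene6.npz",**d);a,b=208,240
to([.6198,.1118,.1354],107.3)
c=d["color"][b:b+52,a:a+56,::-1]
im=cv2.resize(np.clip(c.astype(float)*1.8,0,255).astype(np.uint8),None,fx=11,fy=11,interpolation=cv2.INTER_CUBIC)
# ideal outline: foot centred on stud (.6202,.1136) scene frame
y=np.radians(107.);u=np.array([np.cos(y),np.sin(y)]);v=np.array([-u[1],u[0]])
zb=.1551-.0269
for z,col in((zb,(0,0,255)),(zb+.02,(0,255,0))):
    P=[np.r_[np.array([.6202,.1136])+sx*.022*u+sy*.018*v,z] for sx in(-1,1) for sy in(-1,1)]
    for q in proj(d,P):
        x=(q-[a,b]+.5)*11-.5; cv2.circle(im,(int(x[0]),int(x[1])),4,col,1)
cv2.imwrite("pics/foot6.png",im)
E
```

```text
time: 13.18
position: [0.62, 0.1115, 0.1543]
tool_rot: [1.862, 2.53, 0.0]
ft_force: [0.3, 0.3, -1.8]
grip_width: 0.114
t 13.18 pos [0.62   0.1115 0.1543] yaw x 107.29 tilt deg [ 0.03 -0.01] F [ 0.3  0.3 -1.8] T [-0.03 -0.15 -0.02] grip 0.114 q [ 0.34  0.38 -0.71  1.54  0.25  1.31 -0.1 ]
 shift in tool [ 0.0004 -0.0001  0.0189] norm 0.0189 rz deg -0.01
t 13.22 pos [0.62   0.1115 0.1541] yaw x 107.29 tilt deg [ 0.02 -0.01] F [-0.3  0.  -0.5] T [-0.03 -0.2   0.07] grip 0.112 q [ 0.34  0.38 -0.71  1.54  0.25  1.31 -0.1 ]
 shift in tool [ 0.0003 -0.0001  0.0187] norm 0.0187 rz deg -0.01
```

View pics/foot6.png

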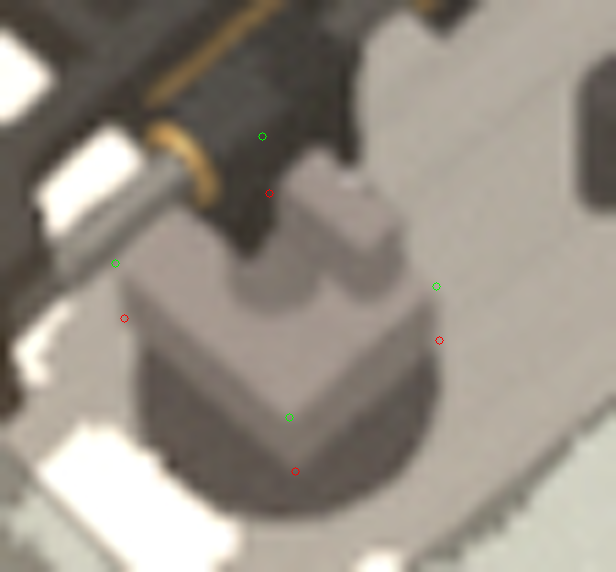

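The foot now lines up with the ideal outline to within about 0.3 px. I'll descend in small steps and watch the force.

```bash

python3 -m pendant '[[[0,0,0],[0,0,0.005],1],[[0,0,0],[0,0,0.005],1],[[0,0,0],[0,0,0],1]]'
python3 -m pendant '[[[0,0,0],[0,0,0.002],1],[[0,0,0],[0,0,0],1]]'
python3 -c "
from h import *
to([.6198,.1118,.1354],107.3)"
```

```text
time: 13.6
position: [0.6193, 0.1113, 0.143]
tool_rot: [-1.862, -2.529, 0.002]
ft_force: [-0.3, -0.1, -0.6]
grip_width: 0.111
time: 13.85
position: [0.6198, 0.1116, 0.1418]
tool_rot: [-1.862, -2.53, 0.0]
ft_force: [-0.2, 0.3, -1.2]
grip_width: 0.111
t 13.85 pos [0.6198 0.1116 0.1418] yaw x 107.3 tilt deg [-0.01 -0.01] F [-0.2  0.3 -1.2] T [ 0.05 -0.14 -0.05] grip 0.111 q [ 0.34  0.39 -0.71  1.55  0.26  1.29 -0.1 ]
 shift in tool [0.0002 0.0001 0.0064] norm 0.0064 rz deg -0.00
```

```bash

python3 -m pendant '[[[0,0,0],[0,0,0.003],1],[[0,0,0],[0,0,0],1]]'
python3 -m pendant '[[[0,0,0],[0,0,0.002],1],[[0,0,0],[0,0,0],1]]'
python3 -m pendant '[[[0,0,0],[0,0,0.001],1],[[0,0,0],[0,0,0],1]]'
python3 -c "
from h import *
to([.6198,.1118,.1354],107.3)"
```

```text
time: 14.1
position: [0.6197, 0.1114, 0.1386]
tool_rot: [-1.862, -2.53, 0.001]
ft_force: [-0.3, -0.5, -0.6]
grip_width: 0.114
time: 14.35
position: [0.6198, 0.1115, 0.1367]
tool_rot: [-1.862, -2.53, 0.0]
ft_force: [0.2, -0.4, -2.6]
grip_width: 0.114
time: 14.6
position: [0.6198, 0.1115, 0.1358]
tool_rot: [-1.862, -2.53, 0.0]
ft_force: [0.5, -0.1, -1.5]
grip_width: 0.115
t 14.6 pos [0.6198 0.1115 0.1358] yaw x 107.29 tilt deg [-0.01 -0.01] F [ 0.5 -0.1 -1.5] T [-0.01 -0.09  0.03] grip 0.115 q [ 0.34  0.4  -0.71  1.56  0.26  1.28 -0.11]
 shift in tool [0.0003 0.     0.0004] norm 0.0005 rz deg -0.01
```

```bash

python3 -m pendant '[[[0,0,-5],[0,0,0.0003],1],[[0,0,-10.5],[0,0,0],1],[[0,0,-10.5],[0,0,0],1],[[0,0,0],[0,0,0],1]]'
python3 -c "
from h import *
to([.6198,.1118,.1354],200)"
```

```text
time: 15.1
position: [0.6198, 0.1116, 0.1356]
tool_rot: [-1.248, -2.883, -0.0]
ft_force: [-0.6, 0.5, -1.5]
grip_width: 0.11
t 15.1 pos [0.6198 0.1116 0.1356] yaw x 133.18 tilt deg [-0.02  0.02] F [-0.6  0.5 -1.5] T [-0.02 -0.05  0.02] grip 0.11 q [ 0.39  0.42 -0.79  1.56  0.3   1.29  0.32]
 shift in tool [0.0002 0.0002 0.0002] norm 0.0003 rz deg -66.82
```

```bash

python3 -m pendant '[[[0,0,-10],[0,0,0],1],[[0,0,-10],[0,0,0],1],[[0,0,-10],[0,0,0],1],[[0,0,-10],[0,0,0],1],[[0,0,-10],[0,0,0],1],[[0,0,-10],[0,0,0],1],[[0,0,0],[0,0,0],1]]'
python3 -c "
from h import *
to([.6198,.1118,.1354],200)"
python3 -m pendant '[[[0,0,-3],[0,0,0],1],[[0,0,0],[0,0,0],1]]'
python3 -c "
from h import *
to([.6198,.1118,.1354],200)"
```

```text
time: 15.98
position: [0.6199, 0.1119, 0.1356]
tool_rot: [0.356, -3.121, -0.001]
ft_force: [-0.0, 0.9, -1.4]
grip_width: 0.111
t 15.97 pos [0.6199 0.1119 0.1356] yaw x -166.97 tilt deg [-0.01  0.05] F [-0.   0.9 -1.4] T [ 0.39 -0.   -0.02] grip 0.111 q [ 0.52  0.49 -0.98  1.56  0.41  1.32  1.29]
 shift in tool [ 0.0001 -0.      0.0002] norm 0.0002 rz deg -6.97
time: 16.23
position: [0.6199, 0.1119, 0.1356]
tool_rot: [-0.438, 3.111, 0.001]
ft_force: [1.0, 1.7, -2.3]
grip_width: 0.11
t 16.23 pos [0.6199 0.1119 0.1356] yaw x -163.97 tilt deg [0.   0.03] F [ 1.   1.7 -2.3] T [ 0.49 -0.07 -0.08] grip 0.11 q [ 0.52  0.49 -0.99  1.56  0.42  1.32  1.34]
 shift in tool [ 0.0001 -0.0001  0.0002] norm 0.0003 rz deg -3.97
```

```bash

for i in 1; do python3 -m pendant '[[[0,0,-3],[0,0,0],1],[[0,0,0],[0,0,0],1]]'
python3 -c "
from h import *
to([.6198,.1118,.1354],200)"; done
python3 -m pendant '[[[0,0,-2],[0,0,0],1],[[0,0,0],[0,0,0],1]]'
python3 -c "
from h import *
to([.6198,.1118,.1354],200)"
```

```text
time: 16.48
position: [0.6198, 0.1119, 0.1356]
tool_rot: [-0.521, 3.098, 0.001]
ft_force: [-0.5, 1.6, -1.7]
grip_width: 0.117
t 16.48 pos [0.6198 0.1119 0.1356] yaw x -160.9 tilt deg [0.   0.02] F [-0.5  1.6 -1.7] T [ 0.57 -0.12 -0.05] grip 0.117 q [ 0.53  0.49 -1.    1.56  0.42  1.32  1.39]
 shift in tool [ 0.0001 -0.0001  0.0002] norm 0.0003 rz deg -0.90
time: 16.73
position: [0.6198, 0.1119, 0.1356]
tool_rot: [-0.58, 3.088, 0.001]
ft_force: [-0.4, 1.0, -2.3]
grip_width: 0.109
t 16.73 pos [0.6198 0.1119 0.1356] yaw x -158.74 tilt deg [-0.    0.02] F [-0.4  1.  -2.3] T [ 0.7  -0.12 -0.06] grip 0.109 q [ 0.53  0.5  -1.01  1.56  0.43  1.33  1.42]
 shift in tool [ 0.0001 -0.      0.0002] norm 0.0002 rz deg 1.26
```

```bash

python3 -m pendant '[[[0,0,-2],[0,0,0],1],[[0,0,0],[0,0,0],1]]'
python3 - <<'E'
from h import *
from bench import eyes,monitor
to([.6198,.1118,.1354],200)
d=eyes.get_image("scene");np.savez("scene7.npz",**d);a,b=190,215
c=d["color"][b:b+80,a:a+100,::-1]
im=cv2.resize(np.clip(c.astype(float)*1.8,0,255).astype(np.uint8),None,fx=7,fy=7,interpolation=cv2.INTER_CUBIC)
cv2.imwrite("pics/foot7.png",im)
E
```

```text
time: 16.98
position: [0.6198, 0.1118, 0.1356]
tool_rot: [-0.634, 3.077, 0.001]
ft_force: [-0.6, 2.7, -2.2]
grip_width: 0.115
t 16.98 pos [0.6198 0.1118 0.1356] yaw x -156.7 tilt deg [-0.    0.03] F [-0.6  2.7 -2.2] T [ 0.75 -0.13 -0.2 ] grip 0.115 q [ 0.54  0.5  -1.01  1.56  0.43  1.33  1.45]
 shift in tool [ 0.0001 -0.      0.0002] norm 0.0002 rz deg 3.30
```

View pics/foot7.png

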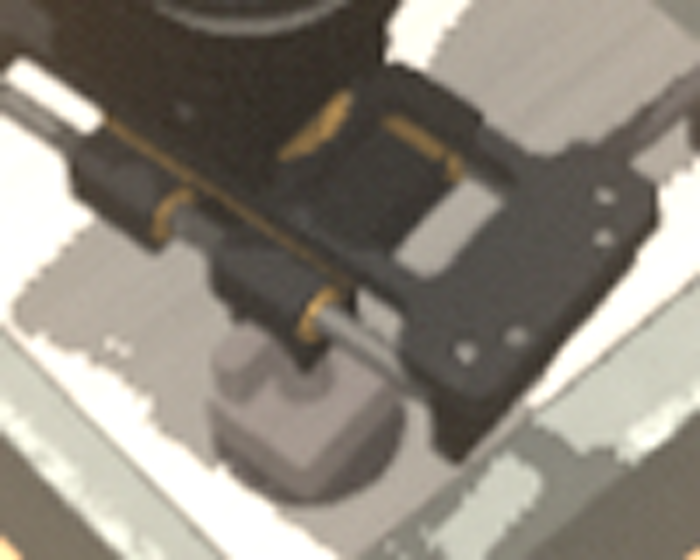

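```bash

python3 -m pendant '[[[0,0,-2],[0,0,0],1],[[0,0,0],[0,0,0],1]]'
python3 -c "
from h import *
to([.6198,.1118,.1354],200)"
```

```text
time: 17.27
position: [0.6199, 0.1118, 0.1356]
tool_rot: [-0.688, 3.065, 0.001]
ft_force: [-0.5, 3.0, -2.0]
grip_width: 0.111
t 17.27 pos [0.6199 0.1118 0.1356] yaw x -154.7 tilt deg [0.   0.03] F [-0.5  3.  -2. ] T [ 0.95 -0.12 -0.31] grip 0.111 q [ 0.54  0.5  -1.02  1.56  0.44  1.33  1.49]
 shift in tool [0.0001 0.0001 0.0002] norm 0.0003 rz deg 5.30
```

```bash

python3 -m pendant '[[[0,0,5],[0,0,0],1],[[0,0,5],[0,0,0],1],[[0,0,0],[0,0,0],1]]'
python3 -c "
from h import *
to([.6198,.1118,.1354],200)"
```

```text
time: 17.65
position: [0.6198, 0.1108, 0.1356]
tool_rot: [0.419, -3.113, 0.002]
ft_force: [-0.7, 1.2, -2.1]
grip_width: 0.112
t 17.65 pos [0.6198 0.1108 0.1356] yaw x -164.66 tilt deg [-0.01 -0.09] F [-0.7  1.2 -2.1] T [ 0.32 -0.01 -0.05] grip 0.112 q [ 0.52  0.49 -0.98  1.56  0.42  1.32  1.33]
 shift in tool [-0.0003  0.001   0.0002] norm 0.0011 rz deg -4.66
```

```bash

python3 -m pendant '[[[0,0,0],[0,0,-0.003],1],[[0,0,0],[0,0,-0.003],1],[[0,0,0],[0,0,0],1]]'
python3 -c "
from h import *
to([.6198,.1118,.1354],200)"
python3 -m pendant '[[[0,0,0],[0,0,-0.004],1],[[0,0,0],[0,0,-0.004],1],[[0,0,0],[0,0,0],1]]'
python3 -m pendant '[[[0,0,0],[0,0,-0.02],1],[[0,0,0],[0,0,-0.04],1],[[0,0,0],[0,0,0],1]]'
python3 - <<'E'
from h import *
from bench import eyes,monitor
to([.6198,.1118,.1354],200)
d=eyes.get_image("scene");np.savez("scene8.npz",**d);a,b=150,170
c=d["color"][b:b+165,a:a+185,::-1]
cv2.imwrite("pics/s8.png",cv2.resize(np.clip(c.astype(float)*1.5,0,255).astype(np.uint8),None,fx=3.6,fy=3.6,interpolation=cv2.INTER_CUBIC))
E
```

```text
time: 18.02
position: [0.6203, 0.1111, 0.1421]
tool_rot: [-0.418, 3.113, -0.001]
ft_force: [0.5, 0.5, -1.7]
grip_width: 0.115
t 18.02 pos [0.6203 0.1111 0.1421] yaw x -164.71 tilt deg [ 0.05 -0.03] F [ 0.5  0.5 -1.7] T [ 0.12 -0.1  -0.03] grip 0.115 q [ 0.52  0.48 -0.99  1.55  0.41  1.33  1.33]
 shift in tool [0.0003 0.0008 0.0067] norm 0.0067 rz deg -4.71
time: 18.4
position: [0.6202, 0.1117, 0.1502]
tool_rot: [-0.418, 3.113, -0.0]
ft_force: [0.1, 0.6, -0.9]
grip_width: 0.114
time: 18.77
position: [0.622, 0.1129, 0.2144]
tool_rot: [-0.417, 3.107, 0.001]
ft_force: [-0.1, 0.3, -2.6]
grip_width: 0.117
t 18.77 pos [0.622  0.1129 0.2144] yaw x -164.69 tilt deg [0.4  0.08] F [-0.1  0.3 -2.6] T [ 0.15 -0.12  0.03] grip 0.117 q [ 0.53  0.44 -1.01  1.45  0.37  1.45  1.36]
 shift in tool [ 0.003  -0.0005  0.079 ] norm 0.0791 rz deg -4.69
```

View pics/s8.png

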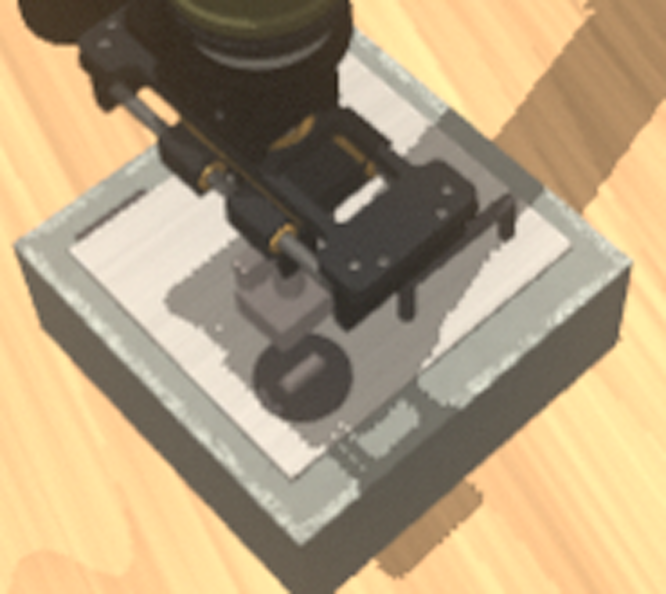

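The stud is now turned parallel to the free edge and the panel lies flat. I'll check its angle and carry the key back to its free spot.

```bash

python3 - <<'E'
from h import *
d=load("scene8")
g=plane(d,np.array([(283,388),(322,353)])/3.6+[150,170]-.36,.1185);v=g[1]-g[0];print(np.linalg.norm(v),np.degrees(np.arctan2(v[1],v[0]))%180)
for q in[(210,270),(430,300),(300,450)]:
    u=(np.array(q)/3.6+[150,170]).astype(int);print(cloud(d)[u[1],u[0]].round(4))
to([.43,.3177,.205],178.7)
E
python3 -m pendant '[[[0,0,5.6],[0,0,0],1],[[0,0,5.6],[0,0,0],1],[[0,0,5.5],[0,0,0],1]]'
python3 -c "
from h import *
to([.43,.3177,.205],178.7)"
```

```text
0.03005256313394382 17.360008832358545
[0.6347 0.023  0.1033]
[0.5331 0.1032 0.1052]
[0.6416 0.1524 0.106 ]
t 18.82 pos [0.621  0.1123 0.2122] yaw x -164.7 tilt deg [0.23 0.03] F [ 0.4 -0.2 -2.4] T [ 0.11 -0.09 -0.01] grip 0.111 q [ 0.53  0.44 -1.01  1.45  0.37  1.45  1.36]
 shift in tool [0.13   0.2485 0.0066] norm 0.2806 rz deg 16.60
time: 19.2
position: [0.6192, 0.1112, 0.2088]
tool_rot: [-0.044, -3.14, 0.001]
ft_force: [-0.5, 0.4, -2.4]
grip_width: 0.109
t 19.2 pos [0.6192 0.1112 0.2088] yaw x 178.41 tilt deg [-0.1  -0.03] F [-0.5  0.4 -2.4] T [ 0.12 -0.15 -0.03] grip 0.109 q [ 0.5   0.42 -0.95  1.46  0.34  1.44  1.08]
 shift in tool [0.1949 0.2012 0.004 ] norm 0.2801 rz deg -0.29
```

```bash

python3 -m pendant '[[[0,0,0],[0.0325,0.0335,0],1],[[0,0,0],[0.0325,0.0335,0],1],[[0,0,0],[0.0325,0.0335,0],1],[[0,0,0],[0.0325,0.0335,0],1],[[0,0,0],[0.0325,0.0335,0],1],[[0,0,0],[0.0325,0.0335,0],1],[[0,0,0],[0,0,0],1]]'
python3 -m pendant '[[[0,0,0],[0,0,0.05],1],[[0,0,0],[0,0,0.05],1],[[0,0,0],[0,0,0.04],1],[[0,0,0],[0,0,0.025],1],[[0,0,0],[0,0,0],1],[[0,0,0],[0,0,0],1]]'
python3 -c "
from h import *
to([.43,.3177,.027],178.7)"
```

```text
time: 20.08
position: [0.4256, 0.3209, 0.2096]
tool_rot: [-0.025, -3.141, 0.0]
ft_force: [-0.6, -0.4, -1.7]
grip_width: 0.113
time: 20.82
position: [0.4306, 0.3175, 0.0455]
tool_rot: [0.039, 3.141, 0.001]
ft_force: [0.7, 0.4, -1.0]
grip_width: 0.118
t 20.82 pos [0.4306 0.3175 0.0455] yaw x 178.56 tilt deg [0.05 0.03] F [ 0.7  0.4 -1. ] T [ 0.14 -0.18 -0.06] grip 0.118 q [ 0.2   0.38 -1.03  1.88  0.37  1.09  0.57]
 shift in tool [0.0006 0.0002 0.0185] norm 0.0185 rz deg -0.14
```

```bash

python3 -m pendant '[[[0,0,0],[0,0,0.01],1],[[0,0,0],[0,0,0.006],1],[[0,0,0],[0,0,0],1]]'
python3 -m pendant '[[[0,0,0],[0,0,0.0015],1],[[0,0,0],[0,0,0.001],1],[[0,0,0],[0,0,0],1]]'
python3 -c "
from h import *
to([.43,.3177,.027],178.7)"
```

```text
time: 21.2
position: [0.4296, 0.3169, 0.0282]
tool_rot: [-0.039, -3.141, 0.001]
ft_force: [-0.1, -1.2, -1.5]
grip_width: 0.108
time: 21.58
position: [0.4301, 0.3174, 0.0268]
tool_rot: [0.039, 3.141, -0.0]
ft_force: [-1.7, -2.1, 4.7]
grip_width: 0.111
t 21.57 pos [0.4301 0.3174 0.0268] yaw x 178.59 tilt deg [ 0.03 -0.02] F [-1.7 -2.1  4.7] T [-0.27  0.26 -0.03] grip 0.111 q [ 0.18  0.41 -1.01  1.9   0.4   1.06  0.55]
 shift in tool [ 0.0001  0.0003 -0.0002] norm 0.0003 rz deg -0.11
```

Contact with the bench (4.7 N up). I'll open and retreat straight up.

```bash

python3 -m pendant '[[[0,0,0],[0,0,0],-1],[[0,0,0],[0,0,0],-1],[[0,0,0],[0,0,0],-1],[[0,0,0],[0,0,0],-1],[[0,0,0],[0,0,0],-1],[[0,0,0],[0,0,0],-1],[[0,0,0],[0,0,0],-1],[[0,0,0],[0,0,0],-1]]'
python3 -m pendant '[[[0,0,0],[0,0,-0.03],-1],[[0,0,0],[0,0,-0.05],-1],[[0,0,0],[0,0,-0.06],-1],[[0,0,0],[0,0,-0.04],-1],[[0,0,0],[0,0,0],-1]]'
python3 - <<'E'
from h import *
from bench import eyes,monitor
to([.51,.095,.22],103.9)
d=eyes.get_image("scene");np.savez("scene9.npz",**d)
cv2.imwrite("pics/s9.png",d["color"][:,:,::-1])
P=cloud(d)[300:355,335:395];z=P[...,2];m=(z>.064)&(z<.08);print(m.sum(),P[m].mean(0),z[m].mean())
E
```

```text
time: 22.58
position: [0.4299, 0.3172, 0.0261]
tool_rot: [-0.039, -3.141, 0.0]
ft_force: [0.2, 0.2, 0.2]
grip_width: 0.935
time: 23.2
position: [0.4315, 0.3188, 0.2093]
tool_rot: [0.039, 3.136, 0.004]
ft_force: [0.3, 0.4, 0.2]
grip_width: 1.001
t 23.2 pos [0.4315 0.3188 0.2093] yaw x 178.58 tilt deg [0.33 0.13] F [0.3 0.4 0.2] T [ 0.07 -0.18 -0.03] grip 1.001 q [ 0.34  0.2  -1.14  1.69  0.18  1.37  0.72]
 shift in tool [-0.0841 -0.2218 -0.0107] norm 0.2375 rz deg 74.68
165 [0.43095222 0.31861591 0.07053198] 0.07053197522182852
```

View pics/s9.png

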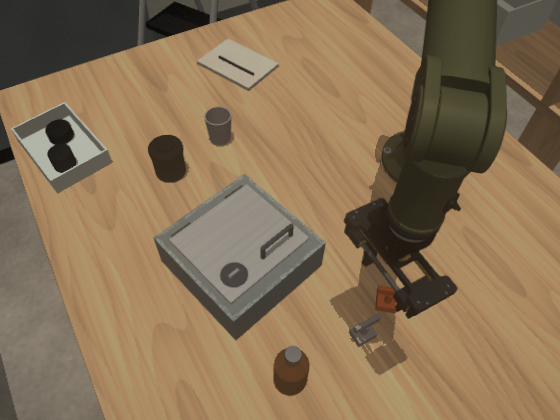

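The key stands upright and free (bar top at z≈0.071). Everything else is undisturbed and the panel is shut flat. Next I'll grip the handle, so first re-measure it together with the arc shifts.

```bash

python3 - <<'E'
from h import *
d=load("scene9");P=cloud(d)
# handle bar points: z .138-.15 in panel region
a,b,e,f=245,215,310,270
Q=P[b:f,a:e].reshape(-1,3);m=(Q[:,2]>.136)&(Q[:,2]<.152);Q=Q[m];c=Q.mean(0)
ev,E=np.linalg.eigh(np.cov(Q[:,:2].T));print(len(Q),c.round(4),np.degrees(np.arctan2(E[1,1],E[0,1]))%180,np.sqrt(ev*12))
t=load("top0");P=cloud(t)
Q=P[160:220,222:248].reshape(-1,3);m=(Q[:,2]>.138)&(Q[:,2]<.152);Q=Q[m];c=Q.mean(0)
ev,E=np.linalg.eigh(np.cov(Q[:,:2].T));print(len(Q),c.round(4),np.degrees(np.arctan2(E[1,1],E[0,1]))%180,np.sqrt(ev*12))
to([.5102,.0957,.20],193.9)
E
```

```text
200 [0.5139 0.098  0.1436] 13.705928906666458 [0.00910362 0.09012716]
227 [0.5085 0.0934 0.146 ] 14.012789442662836 [0.00977063 0.08841477]
t 23.25 pos [0.4305 0.3177 0.2072] yaw x 178.57 tilt deg [0.15 0.02] F [ 0.3 -0.5 -1.5] T [ 0.07 -0.06  0.01] grip 1.001 q [ 0.34  0.2  -1.14  1.69  0.18  1.37  0.72]
 shift in tool [-0.0852 -0.2199  0.0073] norm 0.2359 rz deg -15.33
```

```bash

python3 -m pendant '[[[0,0,0],[-0.0213,-0.055,0],-1],[[0,0,0],[-0.0213,-0.055,0],-1],[[0,0,0],[-0.0213,-0.055,0],-1],[[0,0,0],[-0.0213,-0.055,0],-1],[[0,0,-5.1],[0,0,0],-1],[[0,0,-5.1],[0,0,0],-1],[[0,0,-5.1],[0,0,0],-1],[[0,0,0],[0,0,0],-1]]' 
python3 -c "
from h import *
to([.511,.096,.0955],193.9)"
```

```text
time: 24.25
position: [0.5086, 0.095, 0.2045]
tool_rot: [0.378, -3.116, -0.001]
ft_force: [-0.3, -0.1, -0.4]
grip_width: 0.997
t 24.25 pos [0.5086 0.095  0.2045] yaw x -166.16 tilt deg [-0.16  0.  ] F [-0.3 -0.1 -0.4] T [ 0.09 -0.14 -0.  ] grip 0.997 q [ 0.74  0.12 -1.03  1.73  0.1   1.35  1.5 ]
 shift in tool [-0.0028  0.0004  0.109 ] norm 0.1091 rz deg -0.06
```

```bash

python3 -m pendant '[[[0,0,0],[-0.002,0,0.04],-1],[[0,0,0],[0,0,0.035],-1],[[0,0,0],[0,0,0.02],-1],[[0,0,0],[0,0,0],-1]]' 
python3 - <<'E'
from h import *
from bench import eyes
to([.511,.096,.0955],193.9)
d=eyes.get_image("scene");np.savez("scene10.npz",**d);a,b=150,150
cv2.imwrite("pics/s10.png",cv2.resize(np.clip(d["color"][b:b+165,a:a+185,::-1]*1.5,0,255).astype(np.uint8),None,fx=3.6,fy=3.6,interpolation=cv2.INTER_CUBIC))
E
```

```text
time: 24.75
position: [0.5103, 0.0956, 0.1097]
tool_rot: [0.379, -3.115, -0.001]
ft_force: [0.3, -0.4, 0.9]
grip_width: 0.999
t 24.75 pos [0.5103 0.0956 0.1097] yaw x -166.12 tilt deg [-0.19  0.01] F [ 0.3 -0.4  0.9] T [ 0.13 -0.07 -0.01] grip 0.999 q [ 0.68  0.23 -1.01  1.85  0.21  1.18  1.41]
 shift in tool [-0.0008  0.0002  0.0142] norm 0.0142 rz deg -0.02
```

View pics/s10.png

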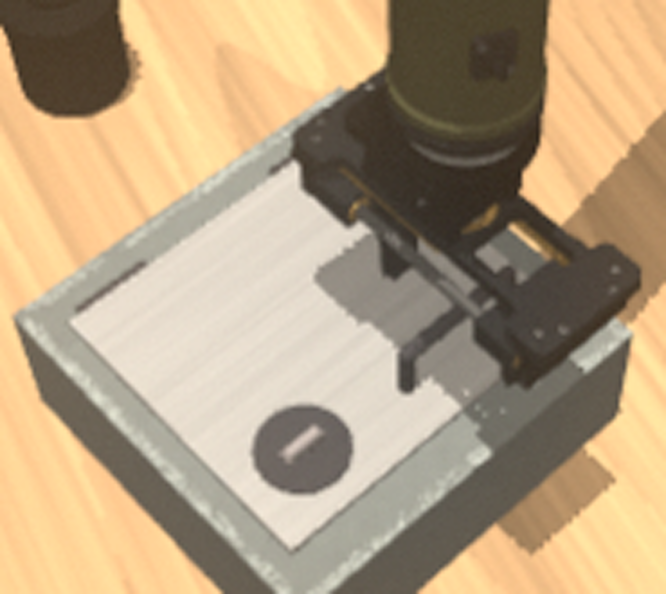

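The jaws straddle the handle bar. I'll go down 14 mm and close.

```bash

python3 -m pendant '[[[0,0,0],[-0.0005,0,0.008],-1],[[0,0,0],[0,0,0.006],-1],[[0,0,0],[0,0,0],1],[[0,0,0],[0,0,0],1],[[0,0,0],[0,0,0],1],[[0,0,0],[0,0,0],1],[[0,0,0],[0,0,0],1],[[0,0,0],[0,0,0],1]]' 30
python3 -m pendant '[[[0,0,0],[0,0,0],1],[[0,0,0],[0,0,0],1],[[0,0,0],[0,0,0],1],[[0,0,0],[0,0,0],1],[[0,0,0],[0,0,0],1]]'
python3 - <<'E'
from h import *
to([.511,.096,.0955],193.9)
y0,h=168,41
th=np.linspace(0,np.radians(97),25)
Y=y0*np.cos(th)-h*np.sin(th);Z=y0*np.sin(th)+h*np.cos(th)
for i in range(24): print(i+1,'%.1f'%np.degrees(th[i+1]),'ty %.4f tz %.4f'%((Y[i+1]-Y[i])/1000,-(Z[i+1]-Z[i])/1000),'cum',round(Y[i+1]-y0,1),round(Z[i+1]-h,1))
E
```

```text
time: 25.8
position: [0.5121, 0.0958, 0.0972]
tool_rot: [-0.38, 3.118, -0.0]
ft_force: [-0.3, -0.6, 0.8]
grip_width: 0.401
time: 26.42
position: [0.5121, 0.0956, 0.0971]
tool_rot: [-0.38, 3.119, -0.001]
ft_force: [0.7, -0.4, 0.5]
grip_width: 0.105
t 26.43 pos [0.5121 0.0956 0.0971] yaw x -166.11 tilt deg [ 0.   -0.02] F [ 0.7 -0.4  0.5] T [-0.11 -0.14  0.  ] grip 0.105 q [ 0.67  0.24 -1.01  1.86  0.23  1.15  1.4 ]
 shift in tool [0.001  0.0006 0.0016] norm 0.002 rz deg -0.01
1 4.0 ty -0.0033 tz -0.0117 cum -3.3 11.7
2 8.1 ty -0.0041 tz -0.0115 cum -7.4 23.2
3 12.1 ty -0.0049 tz -0.0112 cum -12.4 34.4
4 16.2 ty -0.0057 tz -0.0108 cum -18.1 45.2
5 20.2 ty -0.0064 tz -0.0104 cum -24.5 55.5
6 24.2 ty -0.0072 tz -0.0099 cum -31.7 65.4
7 28.3 ty -0.0078 tz -0.0093 cum -39.5 74.7
8 32.3 ty -0.0085 tz -0.0088 cum -48.0 83.5
9 36.4 ty -0.0091 tz -0.0081 cum -57.1 91.6
10 40.4 ty -0.0096 tz -0.0075 cum -66.7 99.1
11 44.5 ty -0.0101 tz -0.0068 cum -76.8 105.9
12 48.5 ty -0.0106 tz -0.0061 cum -87.4 112.0
13 52.5 ty -0.0110 tz -0.0053 cum -98.4 117.3
14 56.6 ty -0.0113 tz -0.0045 cum -109.7 121.8
15 60.6 ty -0.0116 tz -0.0037 cum -121.3 125.5
16 64.7 ty -0.0119 tz -0.0029 cum -133.2 128.4
17 68.7 ty -0.0120 tz -0.0020 cum -145.2 130.4
18 72.7 ty -0.0121 tz -0.0012 cum -157.3 131.6
19 76.8 ty -0.0122 tz -0.0003 cum -169.5 131.9
20 80.8 ty -0.0122 tz 0.0005 cum -181.7 131.4
21 84.9 ty -0.0121 tz 0.0014 cum -193.8 130.0
22 88.9 ty -0.0120 tz 0.0022 cum -205.8 127.7
23 93.0 ty -0.0118 tz 0.0031 cum -217.6 124.7
24 97.0 ty -0.0116 tz 0.0039 cum -229.2 120.8
```

```bash

python3 -m pendant '[[[0,0,0],[0,-0.0033,-0.0117],1],[[0,0,0],[0,-0.0041,-0.0115],1],[[0,0,0],[0,0,0],1]]' 
python3 -c "
from h import *
to([.511,.096,.0955],193.9)"
python3 -m pendant '[[[0,0,0],[0,-0.0049,-0.0112],1],[[0,0,0],[0,-0.0057,-0.0108],1],[[0,0,0],[0,-0.0064,-0.0104],1],[[0,0,0],[0,-0.0072,-0.0099],1],[[0,0,0],[0,0,0],1]]' 
python3 - <<'E'
from h import *
from bench import eyes
to([.511,.096,.0955],193.9)
d=eyes.get_image("scene");np.savez("scene11.npz",**d);a,b=150,130
cv2.imwrite("pics/s11.png",cv2.resize(np.clip(d["color"][b:b+165,a:a+185,::-1]*1.5,0,255).astype(np.uint8),None,fx=3.6,fy=3.6,interpolation=cv2.INTER_CUBIC))
E
```

```text
time: 26.8
position: [0.514, 0.0881, 0.1215]
tool_rot: [-0.378, 3.119, -0.001]
ft_force: [-0.3, -1.1, 0.4]
grip_width: 0.104
t 26.8 pos [0.514  0.0881 0.1215] yaw x -166.17 tilt deg [ 0.01 -0.05] F [-0.3 -1.1  0.4] T [0.06 0.   0.06] grip 0.104 q [ 0.7   0.21 -1.01  1.84  0.2   1.2   1.44]
 shift in tool [0.001  0.0084 0.026 ] norm 0.0274 rz deg -0.07
time: 27.42
position: [0.5197, 0.0649, 0.1641]
tool_rot: [0.379, -3.119, 0.001]
ft_force: [-2.6, 2.0, 1.9]
grip_width: 0.104
t 27.43 pos [0.5197 0.0649 0.1641] yaw x -166.15 tilt deg [-0.   -0.03] F [-2.6  2.   1.9] T [0.57 0.35 0.03] grip 0.104 q [ 0.76  0.17 -1.01  1.78  0.15  1.28  1.52]
 shift in tool [0.001  0.0323 0.0686] norm 0.0758 rz deg -0.05
```

View pics/s11.png

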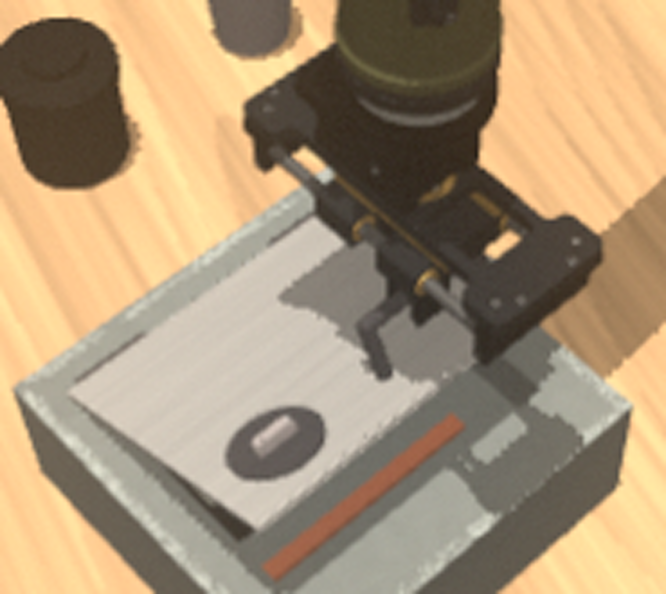

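The panel is rising with the handle in grip and forces are low. I'll continue along the arc.

```bash

python3 -m pendant '[[[0,0,0],[0,-0.0078,-0.0093],1],[[0,0,0],[0,-0.0085,-0.0088],1],[[0,0,0],[0,-0.0091,-0.0081],1],[[0,0,0],[0,-0.0096,-0.0075],1],[[0,0,0],[0,-0.0101,-0.0068],1],[[0,0,0],[0,-0.0106,-0.0061],1],[[0,0,0],[0,0,0],1]]' 
python3 -c "
from h import *
to([.511,.096,.0955],193.9)"
python3 -m pendant '[[[0,0,0],[0,-0.011,-0.0053],1],[[0,0,0],[0,-0.0113,-0.0045],1],[[0,0,0],[0,-0.0116,-0.0037],1],[[0,0,0],[0,-0.0119,-0.0029],1],[[0,0,0],[0,-0.012,-0.002],1],[[0,0,0],[0,0,0],1]]' 
python3 - <<'E'
from h import *
from bench import eyes
to([.511,.096,.0955],193.9)
d=eyes.get_image("scene");np.savez("scene12.npz",**d);a,b=130,90
cv2.imwrite("pics/s12.png",cv2.resize(np.clip(d["color"][b:b+165,a:a+205,::-1]*1.5,0,255).astype(np.uint8),None,fx=3.6,fy=3.6,interpolation=cv2.INTER_CUBIC))
E
```

```text
time: 28.35
position: [0.5326, 0.0132, 0.2112]
tool_rot: [0.382, -3.118, -0.004]
ft_force: [-4.1, 4.8, 7.0]
grip_width: 0.107
t 28.35 pos [0.5326 0.0132 0.2112] yaw x -166.02 tilt deg [-0.06  0.15] F [-4.1  4.8  7. ] T [1.51 1.03 0.02] grip 0.107 q [ 0.83  0.15 -0.98  1.69  0.13  1.37  1.64]
 shift in tool [0.0009 0.0853 0.1159] norm 0.1439 rz deg 0.08
time: 29.1
position: [0.5472, -0.0451, 0.2303]
tool_rot: [-0.38, 3.118, -0.001]
ft_force: [-3.6, 2.1, 10.6]
grip_width: 0.1
t 29.1 pos [ 0.5472 -0.0451  0.2303] yaw x -166.11 tilt deg [ 0.04 -0.01] F [-3.6  2.1 10.6] T [0.78 0.85 0.  ] grip 0.1 q [ 0.88  0.18 -0.95  1.63  0.15  1.41  1.73]
 shift in tool [0.0013 0.1457 0.1347] norm 0.1984 rz deg -0.01
```

View pics/s12.png

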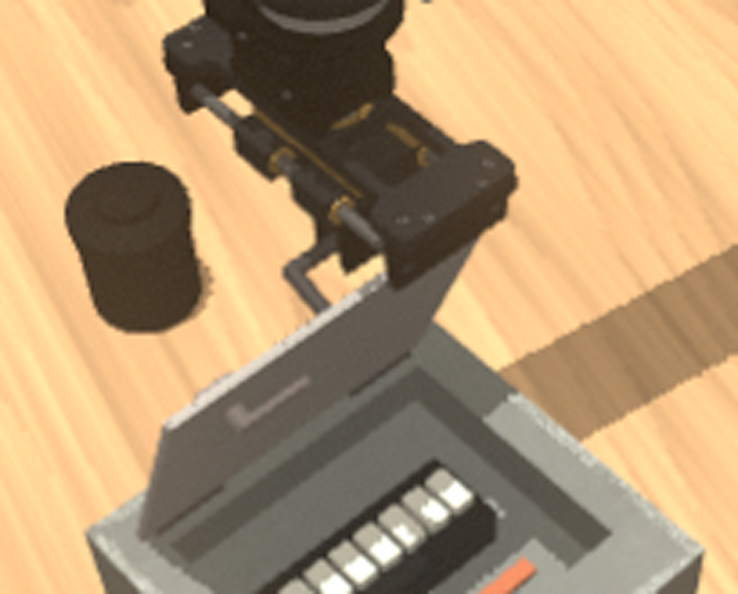

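```bash

python3 -m pendant '[[[0,0,0],[0,-0.0121,-0.0024],1],[[0,0,0],[0,-0.0122,-0.0013],1],[[0,0,0],[0,-0.0122,-0.0005],1],[[0,0,0],[0,0,0],1]]' 
python3 -c "
from h import *
to([.511,.096,.0955],193.9)"
python3 -m pendant '[[[0,0,0],[0,-0.0121,0.0010],1],[[0,0,0],[0,-0.012,0.0018],1],[[0,0,0],[0,0,0],1]]' 
python3 - <<'E'
from h import *
from bench import eyes
to([.511,.096,.0955],193.9)
d=eyes.get_image("scene");np.savez("scene13.npz",**d);a,b=130,70
cv2.imwrite("pics/s13.png",cv2.resize(np.clip(d["color"][b:b+165,a:a+205,::-1]*1.5,0,255).astype(np.uint8),None,fx=3.6,fy=3.6,interpolation=cv2.INTER_CUBIC))
E
```

```text
time: 29.65
position: [0.5561, -0.0814, 0.2323]
tool_rot: [-0.378, 3.118, -0.001]
ft_force: [1.4, -0.0, -1.6]
grip_width: 0.106
t 29.65 pos [ 0.5561 -0.0814  0.2323] yaw x -166.16 tilt deg [ 0.04 -0.02] F [ 1.4 -0.  -1.6] T [ 0.49 -0.33  0.02] grip 0.106 q [ 0.9   0.21 -0.92  1.59  0.17  1.42  1.78]
 shift in tool [0.0014 0.183  0.1367] norm 0.2285 rz deg -0.06
time: 30.02
position: [0.562, -0.1054, 0.2291]
tool_rot: [-0.378, 3.118, -0.002]
ft_force: [1.9, -0.3, -1.4]
grip_width: 0.104
t 30.02 pos [ 0.562  -0.1054  0.2291] yaw x -166.19 tilt deg [ 0.07 -0.07] F [ 1.9 -0.3 -1.4] T [ 0.44 -0.45  0.05] grip 0.104 q [ 0.92  0.24 -0.91  1.58  0.19  1.42  1.81]
 shift in tool [0.0016 0.2079 0.1333] norm 0.247 rz deg -0.09
```

View pics/s13.png

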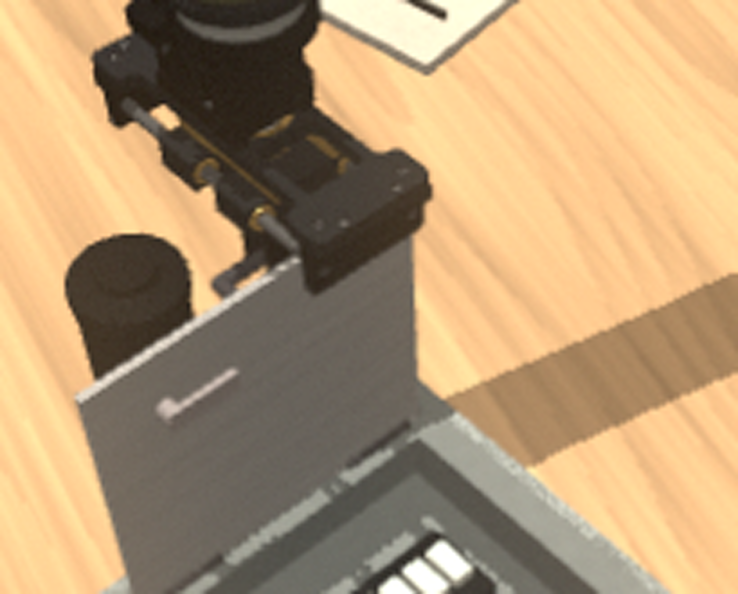

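Near upright. Two more rows past vertical, then I'll open partially (about 20 mm) and withdraw straight up.

```bash

python3 -m pendant '[[[0,0,0],[0,-0.0118,0.0028],1],[[0,0,0],[0,-0.0116,0.0035],1],[[0,0,0],[0,0,0],1],[[0,0,0],[0,0,0],1]]' 
python3 -c "
from h import *
to([.511,.096,.0955],193.9)"
python3 -m pendant '[[[0,0,0],[0,0,0],0.54],[[0,0,0],[0,0,0],0.54],[[0,0,0],[0,0,0],0.54],[[0,0,0],[0,0,0],0.54]]' 
python3 - <<'E'
from h import *
from bench import eyes
to([.511,.096,.0955],193.9)
d=eyes.get_image("scene");np.savez("scene14.npz",**d);a,b=130,70
cv2.imwrite("pics/s14.png",cv2.resize(np.clip(d["color"][b:b+165,a:a+205,::-1]*1.5,0,255).astype(np.uint8),None,fx=3.6,fy=3.6,interpolation=cv2.INTER_CUBIC))
E
```

```text
time: 30.58
position: [0.5677, -0.1285, 0.2223]
tool_rot: [-0.377, 3.118, -0.003]
ft_force: [4.9, -1.1, -1.8]
grip_width: 0.108
t 30.57 pos [ 0.5677 -0.1285  0.2223] yaw x -166.2 tilt deg [ 0.09 -0.11] F [ 4.9 -1.1 -1.8] T [ 0.06 -1.18  0.01] grip 0.108 q [ 0.93  0.26 -0.89  1.56  0.21  1.41  1.83]
 shift in tool [0.0017 0.2319 0.1263] norm 0.264 rz deg -0.10
time: 31.08
position: [0.5668, -0.1264, 0.2228]
tool_rot: [0.38, -3.118, 0.0]
ft_force: [-0.0, -0.4, -0.7]
grip_width: 0.23
t 31.07 pos [ 0.5668 -0.1264  0.2228] yaw x -166.09 tilt deg [-0.02 -0.02] F [-0.  -0.4 -0.7] T [ 0.12 -0.13  0.03] grip 0.23 q [ 0.93  0.26 -0.89  1.56  0.21  1.42  1.83]
 shift in tool [0.0007 0.2294 0.1272] norm 0.2623 rz deg 0.01
```

View pics/s14.png

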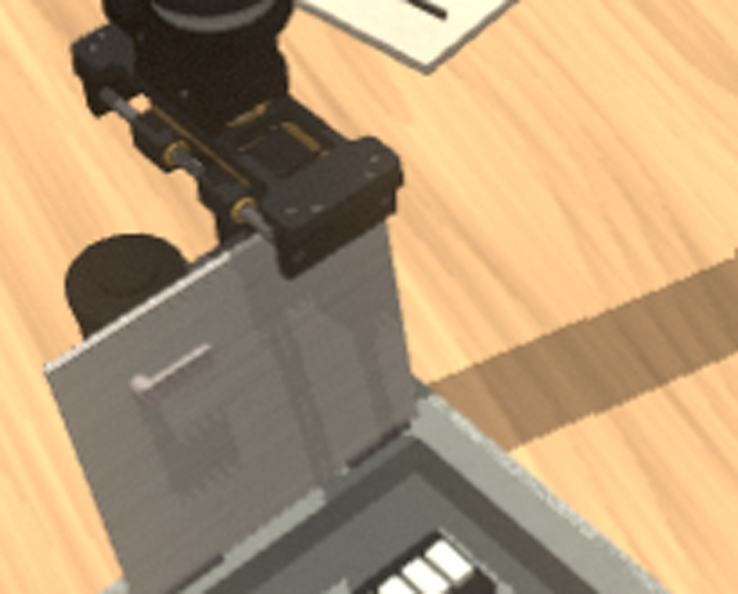

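```bash

python3 -m pendant '[[[0,0,0],[0,0,-0.01],0.54],[[0,0,0],[0,0,-0.015],0.54],[[0,0,0],[0,0,0],0.54]]' 
python3 -m pendant '[[[0,0,0],[0,0,-0.02],0.54],[[0,0,0],[0,0,-0.03],0.54],[[0,0,0],[0,0,-0.04],0.54],[[0,0,0],[0,0,0],0.54],[[0,0,0],[0,0,0],0.54]]' 
python3 - <<'E'
from h import *
from bench import eyes
to([.511,.096,.0955],193.9)
d=eyes.get_image("scene");np.savez("scene15.npz",**d)
cv2.imwrite("pics/s15.png",d["color"][:,:,::-1])
d=eyes.get_image("top");np.savez("top15.npz",**d)
cv2.imwrite("pics/t15.png",d["color"][:,:,::-1])
E
```

```text
time: 31.5
position: [0.5682, -0.1265, 0.2498]
tool_rot: [-0.38, 3.115, -0.002]
ft_force: [0.3, 0.3, -0.2]
grip_width: 0.231
time: 32.12
position: [0.5669, -0.1265, 0.3372]
tool_rot: [0.38, -3.118, 0.0]
ft_force: [-0.4, -0.2, -0.6]
grip_width: 0.229
t 32.12 pos [ 0.5669 -0.1265  0.3372] yaw x -166.11 tilt deg [-0.04 -0.  ] F [-0.4 -0.2 -0.6] T [ 0.11 -0.15 -0.01] grip 0.229 q [ 0.91  0.24 -0.9   1.36  0.19  1.63  1.85]
 shift in tool [0.0006 0.2294 0.2417] norm 0.3332 rz deg -0.01
```

View pics/s15.png

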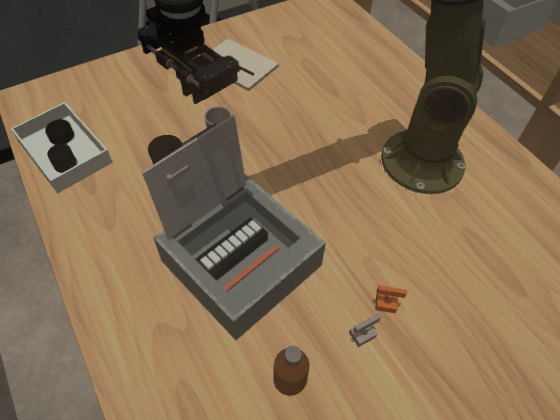

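View pics/t15.png

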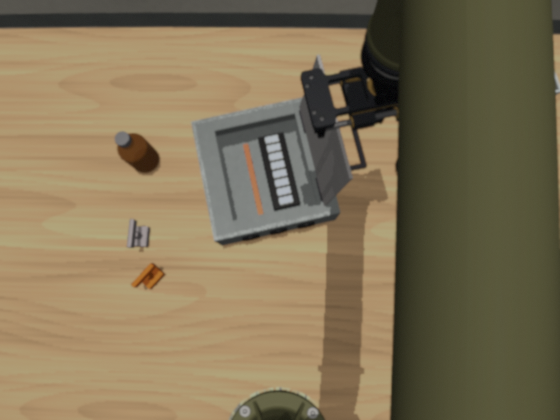

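The scene view shows the panel open at (200,175), the grey key upright at (366,328), and the bottle, orange key and beaker in place. I'll measure the panel angle and the bystanders' positions.

```bash

python3 - <<'E'
from h import *
d=load("scene15");P=cloud(d)
Q=P[165:205,165:215].reshape(-1,3);Q=Q[(Q[:,2]>.12)&(Q[:,2]<.3)]
c=np.median(Q,0);Q=Q[np.linalg.norm(Q-c,axis=1)<.1];
for _ in range(3):
    c=Q.mean(0);n=np.linalg.svd(Q-c)[2][2];Q=Q[abs((Q-c)@n)<.004]
yd=np.array([-.24,.971,0]);xd=np.array([.971,.24,0])
if n@yd>0:n=-n
print(len(Q),'outward n',n.round(3),'angle deg',np.degrees(np.arctan2(-(n@yd),n[2])).round(1))
s0=load("scene0")
print('box',P[300,250].round(3))
for nm,a,b,e,f,zl,zh in(("bottle",265,335,320,400,.02,.17),("tankbeaker",140,100,240,185,.02,.12),("beaker",200,105,240,125,.02,.12),("key",345,310,390,350,.064,.08),("orange",370,280,412,318,.064,.08)):
    o=[]
    for X in(cloud(s0),P):
        q=X[b:f,a:e].reshape(-1,3);q=q[(q[:,2]>zl)&(q[:,2]<zh)];o+=[q.mean(0).round(4),len(q)]
    print(nm,o)
to([0.5,0,0])
E
```

```text
1758 outward n [ 0.248 -0.961 -0.123] angle deg 97.1
box [0.617 0.176 0.102]
bottle [array([0.6181, 0.3323, 0.1011]), 1355, array([0.6181, 0.3323, 0.101 ]), 1352]
tankbeaker [array([ 0.5441, -0.2948,  0.0711]), 2092, array([ 0.5453, -0.3157,  0.0841]), 1019]
beaker [array([ 0.4334, -0.3537,  0.066 ]), 433, array([ 0.4345, -0.3598,  0.0654]), 362]
key [array([0.4303, 0.3189, 0.0708]), 160, array([0.431 , 0.3187, 0.0705]), 166]
orange [array([0.3528, 0.2908, 0.0702]), 197, array([0.3531, 0.2906, 0.0706]), 191]
t 32.23 pos [ 0.5665 -0.1266  0.3365] yaw x -166.11 tilt deg [-0.11  0.01] F [-0.2 -0.7  0.4] T [ 0.13 -0.12  0.03] grip 0.229 q [ 0.91  0.24 -0.9   1.36  0.19  1.63  1.85]
 shift in tool [0.0335 0.1387 0.3366] norm 0.3656
```

```bash
python3 -c "
from bench import order
print(order.close_job())"
```

```text
the job is handed in; nothing more can be done
None
```

The box is open and the job was handed in at about 32 s. I fitted the grey key on the stud and turned the latch anticlockwise to its stop. I eased it back 10°, lifted it off freely and stood it on the bench. Only then did I swing the panel up by its handle, let go and withdraw upwards.

**Last checks**
- **Panel:** it stands at about 97°, with the gripper clear above it and no contact force.
- **Key:** it is upright and free, with its bar top at about z = 0.071 m. It is within about 1 mm of where it started.
- **Bystanders:** the bottle and the orange look-alike have not moved. The open panel now partly hides the tank and beaker, so they could not be re-measured fully. Their visible parts look unchanged and nothing came near them.

**What failed or disagreed**
- **First grasp:** it closed above the key, because the finger tips are about 27 mm higher than the reported TCP height. I measured this in the depth picture and corrected for it.
- **Cameras:** the two disagreed by about 3 mm, so I aligned the key to the stud in the scene view.
- **Latch angle:** a rough picture reading of the stud came out about 3° past the expected stop. The turning torque rose to about 0.3 N m there, so I took it as fully turned.

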